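# Unlock the franking machine's ink cassette with the slotted key and lift it out

## Robot

A 6-joint arm with a two-finger parallel gripper is mounted at the origin on a cart in front of the work surface, level with it; the furniture and walls round the work are solid. World frame = base frame: x ahead of the robot, y to its left, z up, the work surface at z = 0. Lengths are in m, angles in degrees, forces in N, time in s.
With the tool pointing down it reaches from about 0.275 to 0.85 m from the base axis. Payload 5.2 kg.
Tool frame: the origin (TCP) lies between the finger pads; the fingertips stand 8 mm ahead of it and the grasp point (between the pads) lies 11 mm behind it; z points along the fingers, y is the direction in which the jaws open and shut (so a half turn about z gives the same grasp; the last joint's range is limited). The gripper opens to 85 mm and grips with 20 to 120 N. Pads are 22 mm wide; open, the fingers measure 114 mm over their backs; the gripper's body (76 mm by 85 mm) begins 54 mm behind the grasp point. The pads swing forward as they close: fully open they stand 13 mm farther back than shut.
Start: joints at [64.068, 14.817, 87.949, -0, 77.235, -11.62], TCP at [0.136, 0.533, 0.239] pointing down, gripper open.
Joint ranges: [-179.93, 179.93], [-52.35, 119.4], [10.71, 147.94], [-69.91, 249.91], [12.55, 155.21], [-178.61, 178.61]. Speed limits (degrees/s): [147.25, 147.25, 180, 180, 180, 180].

## Interface

Orientations are given as a 3x3 rotation matrix whose columns are the frame's x, y, z axes.
In Python, from workcell import monitor, cams, ctrl gives the robot as it stands. The module is installed in compiled form; this text tells all that it offers.
- The arm moves only by the shell command python3 -m pendant 'ROWS' [FORCE]. ROWS is text: rows parted by semicolons, each of 5 numbers parted by spaces: the opening, from 0 (shut) to 1 (fully open), then the shift along the tool's x, y, z as a fraction of full scale, then the turn about the tool's z as a fraction of full scale. In form: gripper x y z yaw; .... A call has 1 to 12 rows; each row shifts and turns the pose as measured when the row begins, along the tool's axes as they then stand; what a row does not reach is not made up. Full scale, the value 1, is 2.5 cm for a shift and 4 degrees for a turn. A row lasts 1/10 s, in which the tool goes at most 50 mm and 8.59 degrees, less where a joint would pass 70% of its speed; a pose out of reach is approached as far as the arm can. A call with a number of a shift or a turn outside -1 to 1 is refused whole. A call with a gripper value outside its range is refused whole. The fingers move at their own pace and stop on an object; FORCE is the grip in N (left out, the last holds). Time passes only in rows, so rows that do not move let the fingers close. It gives the time, the measured TCP pose, the force and the opening at its end, in the units of the state.
- monitor.state(): the state, without advancing time (a new reading comes with each control period).
- cams.capture(name): name is "scene" or "top"; returns (picture, depth): 480x640x3 uint8, blue, green, red; 480x640 float32, m along the optical axis (not along the pixel's ray), 0 where there is no reading.
- cams.camera_info(name): a dict with "intrinsics" (3x3 intrinsics, pixels), "R" (3x3) and "t" (3): a world point X has camera coordinates R X + t. Camera axes: x right, y down, z forward; pixel columns grow to the right and rows downward; lengths in m; the calibration is good to about 2 mm. A picture is of the moment at which its call begins. camera_info takes no time and is no camera call.
- ctrl.hand_in(): hands the job in, once; it reports no verdict.
Trained networks look in the newest picture that a camera, given by its name, has taken for a name from the list of things; names that differ only in an ending like _2 or _b are one class to them, and where a whole thing is asked for, a point or a joint stands for the part that bears it (a point fixed in the world has none). Each returns a list of dicts, best first, with "p" (0 to 1); they miss things now and then, are a little off and sometimes report something else, mostly with a low value. They report only what shows in the picture. A call takes as long as a camera call. They do not tell look-alikes from the thing itself.
- cams.boxes_of(camera, label): "xyz" ([x, y, z] in m, in world coordinates, good to about 4 mm: the middle of the surface that is visible of it).
- cams.tip_of(camera, label): "xyz" ([x, y, z] in m, in world coordinates, good to about 4 mm: a listed point, or the origin of a listed thing).
The state is a dict: "clock": time; "joints": joint angles; "qvel": joint speeds; "joint_efforts": joint torques, N m; "eef_pos": TCP position; "orientation": TCP orientation; "wrist_force": force on the tool from outside, world axes, zero at the start; "torque": the same for the moment, N m; "gripper_width": finger opening in m.
Only numpy, scipy, OpenCV 4.12 (cv2) and the standard library are available. Lean on these libraries where they do the work, as an engineer would, in place of code of your own. Each camera call takes 0.05 s, during which the arm holds its last target.

## Task

The red ink cassette in the franking machine is spent and has to come out. Take the slotted key from its wooden stand, put its blade in the cam lock in front of the cassette and turn it a quarter turn anticlockwise (seen from above) until it seats in the open position; then lift the cassette straight up out of its bay and stand it upright in the black drip tray. Leave the key back in its stand, the lock open and everything else where it is.

Things in the scene. Friction and masses are not known exactly. Their poses are not given: they have to be found in the camera images.
- franking_machine: Fixed off-white desk machine, 240 x 260 mm, deck 75 mm above the worktop. Origin: centre of its underside; x to its back (away from the robot at yaw 0), y left, z up. Operator panel on the left half, up to 110 mm high. Right half: ink bay at x 55, y -55 mm, where the cassette stands in a 25 mm deep well between two fixed dark-grey cheeks, tops at 110 mm; nothing else is higher.
- bay (a point): Fixed point of the machine where the cassette's middle is while it is fully in its bay (101 mm above the worktop, at x 55, y -55 mm of the machine), with the machine's axes.
- cam_slot (a point): Centre of the slot's floor in the steel cam lock, 92 mm above the worktop, 77 mm in front of the bay's middle. Round head 34 mm across, raised rim 10.5 mm above this floor. Blind slot 5 mm wide, 25 mm long, side walls 4.5 mm high with sloped lead-ins above that widen it to about 9 mm. The point turns with the cam: x along the slot (and the tongue below it), z up.
- cam_lock (a joint): Turn of the cam, rad. 0 = locked: slot and tongue along the machine's x, tongue 1.5 mm over the cassette's foot, which holds it down. 1.571 = open: turned anticlockwise from above, tongue along the machine's y, clear of the cassette. Hard stops at both ends; a spring detent pushes it to the nearer end (about 0.05 N m at the ends, none half-way).
- key_center (a point): Middle of the slotted key, half-way up its 106 mm; it stands upright, blade down, in its stand. z up along the key, x along the width of blade and handle. Flat blue wing handle 36 mm wide (x), 12 mm thick (y), from 11 to 53 mm above this point: grasp it across the thickness, 32 mm above. Below the handle a round collar 35 mm across, 4 mm thick, its underside 7 mm above this point. 0.12 kg.
- key_tip (a point): Tip of the key's blade, on its axis, 53 mm below the key's middle, same axes. The steel blade is 18 mm wide (x), 3 mm thick (y), 15 mm long, its last 2 mm tapered to 1.8 mm; a 12 mm round shaft joins it to the collar.
- stand_hole (a point): Mouth of the key's hole, 66 mm above the worktop, in the middle of the top of the fixed wooden stand left of the machine, a block 62 x 62 x 66 mm. Round hole 24 mm across, 63 mm deep; the blade passes at any yaw. With the key fully in, its collar lies flat on the stand's top and the key's middle is 7 mm below this point.
- cassette_center (a point): Middle of the ink cassette, half-way up its 102 mm (51 mm above its flat underside); axes as the machine's while in the bay. Black body 76 (x) x 44 (y) x 60 mm with red top; under the cam's tongue a foot reaches 16 mm forward. Ribs on both sides run in upright grooves of the cheeks with 1.5 mm play: it moves only straight up and is free after 60 mm. About 0.22 kg.
- cassette_fin (a point): Grasp point on the cassette's red grip fin, 34 mm above the cassette's middle, same axes. The fin stands on the red top, 50 mm long (x), 14 mm thick (y), 42 mm tall; this point is 17 mm below its upper edge and 25 mm above the cheeks' tops. Grasp it across its thickness.
- drip_tray: Fixed shallow black plastic tray, 130 (x) x 120 (y) mm outside, 14 mm high, walls and floor 4 mm thick, left of the machine, nearer the robot than the stand. Origin: centre of its underside, axes along its sides.
- label_roll: Bystander: white roll of labels, 66 mm across, 40 mm high, standing behind and right of the machine. Origin: centre of its underside.
- tape_roll: Bystander: roll of brown packing tape, 96 mm across, 48 mm high, lying right of the machine near the worktop's front edge. Origin: centre of its underside.
- mug: Bystander: green mug, 86 mm across without its handle, 96 mm high, behind the key's stand. Origin: centre of its underside.
Things that resemble listed ones, but are neither listed nor needed, are in the scene too. There is more than one size of the part that bears key_center; the job needs the larger.

How it is judged (in metres and radians):
On the way, in this order (a step that is already met when the one before it is completed fails the run):
1. the cam lock is turned to its open position with the key's blade in the slot (value of joint cam_lock above 1.4 rad and distance between key_tip and cam_slot below 0.012 m), for 0.1 s.
2. the cassette is lifted straight up out of its bay (35 mm up, less than 12 mm off to the side) (z of cassette_center in the frame of bay above 0.035 m and horizontal distance between cassette_center and bay below 0.012 m), for 0.02 s.
At the end, for the whole second after the job is handed in: The lock is open (over 1.4 rad); the cassette stands upright (0.1 rad) on the tray's floor, its middle within 50 mm of the tray's; the key stands upright (0.12 rad) in its stand, collar down on it (middle within 17 mm of the hole's mouth); no bystander has moved over 25 mm (value of joint cam_lock above 1.4 rad and horizontal distance between cassette_center and drip_tray below 0.05 m and z of cassette_center in the frame of drip_tray below 0.06 m and angle between cassette_center's own z axis and vertical below 0.1 rad and distance between key_center and stand_hole below 0.017 m and angle between key_center's own z axis and vertical below 0.12 rad); the robot touches nothing.
It fails at once if the tape roll is disturbed (25 mm) (distance of tape_roll from where it was at the start of the episode above 0.025 m).
It fails at once if the label roll is disturbed (25 mm) (distance of label_roll from where it was at the start of the episode above 0.025 m).
It fails at once if the mug is disturbed (25 mm) (distance of mug from where it was at the start of the episode above 0.025 m).
It also fails if it takes over 61 s, if anything falls off the work surface, if the arm or the gripper's body presses on something with over 40 N, if the wrist force passes 120 N, or if a joint passes its speed limit or range.

## Working session

There is one attempt and no reset: what is moved stays moved. The work goes in short steps, Python scripts to look and compute and a shell command to move; the robot and the scene stay as the last step left them, time stands still between calls to the robot, and variables do not carry over. Pictures are saved under pics/ and viewed, and the job is handed in when it is done.

```bash
mkdir -p pics
cat > h.py <<'E'
import numpy as np, cv2
from workcell import monitor, cams, ctrl
def cap(name,fn):
    im,d=cams.capture(name); cv2.imwrite('pics/'+fn+'.png',im); np.save('pics/'+fn+'.npy',d); return im,d
def world(name,d,u,v):
    c=cams.camera_info(name);K=np.array(c['intrinsics']);R=np.array(c['R']);t=np.array(c['t'])
    z=d[v,u]; p=np.linalg.inv(K)@np.array([u,v,1.])*z
    return R.T@(p-t)
def cloud(name,d):
    c=cams.camera_info(name);K=np.array(c['intrinsics']);R=np.array(c['R']);t=np.array(c['t'])
    v,u=np.mgrid[:480,:640]; P=np.stack([(u-K[0,2])/K[0,0]*d,(v-K[1,2])/K[1,1]*d,d],-1)
    W=(P-t)@R; W[d==0]=np.nan; return W
E
python3 - <<'E'
from h import *
print(monitor.state())
for n in ('scene','top'):
    cap(n,n+'0'); c=cams.camera_info(n); print(n,c)
    for l in ('key_center','stand_hole','cam_slot','cassette_fin','cassette_center','drip_tray','franking_machine'):
        print(l,[(round(r['p'],2),np.round(r['xyz'],3)) for r in cams.tip_of(n,l)])
E
```

```text
{'clock': 0.0, 'joints': array([ 6.40686691e+01,  1.48586698e+01,  8.80125834e+01,  1.26004044e-03,
        7.72340379e+01, -1.16205842e+01]), 'qvel': array([ 0.02463571,  0.10567006, -0.08415282, -0.09414806, -0.02511367,
        0.0314779 ]), 'joint_efforts': array([-2.16414650e-03, -4.46026826e+01, -2.90568709e+01, -5.54423550e-04,
        1.17307363e-02, -7.96625272e-07]), 'eef_pos': array([0.13569639, 0.53246087, 0.23846967]), 'orientation': array([[-9.68968019e-01,  2.47184751e-01, -8.22892665e-04],
       [ 2.47185811e-01,  9.68966704e-01, -1.64327710e-03],
       [ 3.91162552e-04, -1.79569035e-03, -9.99998311e-01]]), 'wrist_force': array([0.95838809, 0.24451576, 0.36082852]), 'torque': array([ 0.03213931,  0.01182136, -0.00015448]), 'gripper_width': 0.0856751384394375}
scene {'intrinsics': array([[511.18031016,   0.        , 322.45903538],
       [  0.        , 511.18031016, 249.14398107],
       [  0.        ,   0.        ,   1.        ]]), 'R': array([[ 0.48041003, -0.87698994, -0.00973887],
       [-0.42341555, -0.22219156, -0.87826544],
       [ 0.76806606,  0.42605112, -
[... 887 characters left out ...]
  0.00350685, -0.10194483],
       [ 0.10197631,  0.01043635, -0.99473208]]), 't': array([0.01571466, 0.55175297, 0.90960764])}
key_center [(0.7, array([0.639, 0.21 , 0.015])), (0.55, array([0.616, 0.311, 0.061]))]
stand_hole [(0.93, array([0.619, 0.316, 0.067]))]
cam_slot [(0.55, array([ 0.549, -0.126,  0.09 ]))]
cassette_fin [(0.67, array([ 0.625, -0.115,  0.133])), (0.59, array([0.614, 0.308, 0.058])), (0.42, array([ 0.558, -0.066, -0.002]))]
cassette_center [(0.63, array([ 0.624, -0.116,  0.101])), (0.19, array([ 0.37 , -0.279,  0.001]))]
drip_tray [(0.56, array([ 0.438,  0.261, -0.001]))]
franking_machine [(0.85, array([ 0.559, -0.07 , -0.003])), (0.39, array([ 0.707, -0.258,  0.   ]))]
```

View pics/scene0.png

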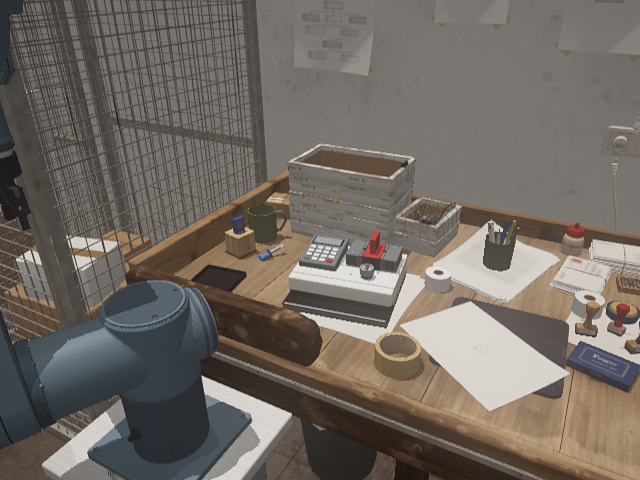

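View pics/top0.png

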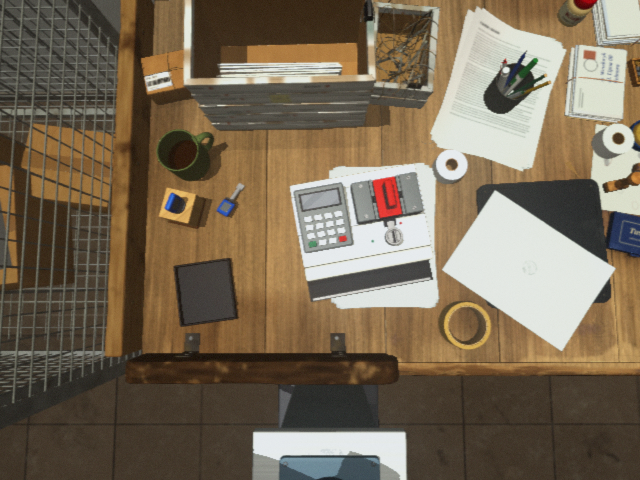

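The scene picture shows the machine at (350,275) with the red cassette at (376,245). The key stands in its stand at (238,238), a small key lies at (268,255), and the tray is at (218,278). A brown beam lies along the front at (230,315). Next I'll take close crops and geometry.

Run:
```python
from h import *
a=cv2.imread('pics/top0.png')
c1=cv2.resize(a[170:250,130:250],None,fx=5,fy=5,interpolation=cv2.INTER_CUBIC)
c2=cv2.resize(a[150:310,280:450],None,fx=3.5,fy=3.5,interpolation=cv2.INTER_CUBIC)
cv2.imwrite('pics/c1.png',c1);cv2.imwrite('pics/c2.png',c2)
s=cv2.imread('pics/scene0.png')
cv2.imwrite('pics/c3.png',cv2.resize(s[200:300,200:330],None,fx=6,fy=6,interpolation=cv2.INTER_CUBIC)[:600,:780])
for n in('top','scene'):
    W=cloud(n,np.load(f'pics/{n}0.npy')); im=cv2.imread(f'pics/{n}0.png').astype(int)
    b,g,r=im[...,0],im[...,1],im[...,2]
    blue=(b>r+40)&(b>g+25)
    def sel(m,x0,x1,y0,y1,z0,z1): return m&(W[...,0]>x0)&(W[...,0]<x1)&(W[...,1]>y0)&(W[...,1]<y1)&(W[...,2]>z0)&(W[...,2]<z1)
    for nm,m in (('keyhandle',sel(blue,.5,.7,.26,.36,.05,.25)),('small',sel(blue,.5,.7,.15,.26,0,.1)),('fin',sel(r>g+80,.5,.75,-.2,-.05,.14,.3))):
        p=W[m]; 
        if len(p): print(n,nm,len(p),p.min(0).round(3),p.max(0).round(3),np.nanmedian(p,0).round(3))
    m=sel(blue,.5,.7,.26,.36,.105,.25)
    if m.sum(): print('pca',np.linalg.eigh(np.cov(W[m][:,:2].T)), (W[m][:,2].max()))
    m=sel(np.ones_like(blue),.15,.36,-.2,.5,0.01,.5); print('beam',W[m].min(0),W[m].max(0))
    # wall/mesh on left
    m=sel(np.ones_like(blue),.35,.9,.36,.6,0.01,1); p=W[m]; print('left',p.min(0),p.max(0))
```

```text
top keyhandle 97 [0.601 0.3   0.105] [0.634 0.318 0.115] [0.617 0.308 0.112]
top small 120 [0.603 0.204 0.012] [0.64  0.238 0.029] [0.62  0.221 0.022]
top fin 189 [ 0.601 -0.123  0.142] [ 0.65  -0.102  0.156] [ 0.625 -0.113  0.152]
pca EighResult(eigenvalues=array([8.66825362e-06, 9.31332584e-05]), eigenvectors=array([[-0.35000417, -0.93674814],
       [-0.93674814,  0.35000417]])) 0.11499754593911037
beam [ 0.26670368 -0.13477512  0.01004297] [0.35995385 0.43598859 0.11026105]
left [0.35000793 0.36006273 0.01000411] [0.89990597 0.5758025  0.24088842]
scene keyhandle 59 [0.595 0.296 0.075] [0.634 0.318 0.113] [0.603 0.309 0.103]
scene small 36 [0.593 0.209 0.005] [0.635 0.237 0.016] [0.604 0.218 0.01 ]
scene fin 47 [ 0.598 -0.123  0.148] [ 0.643 -0.106  0.153] [ 0.62  -0.115  0.15 ]
pca EighResult(eigenvalues=array([2.00250597e-05, 1.15214519e-04]), eigenvectors=array([[-0.31966263, -0.94753142],
       [-0.94753142,  0.31966263]])) 0.11301895376801308
beam [ 0.15005516 -0.13942282  0.01002055] [0.35980084 0.49997985 0.49041577]
left [0.35004677 0.36002926 0.01004846] [0.89967269 0.58051187 0.67922042]
```

View pics/c1.png

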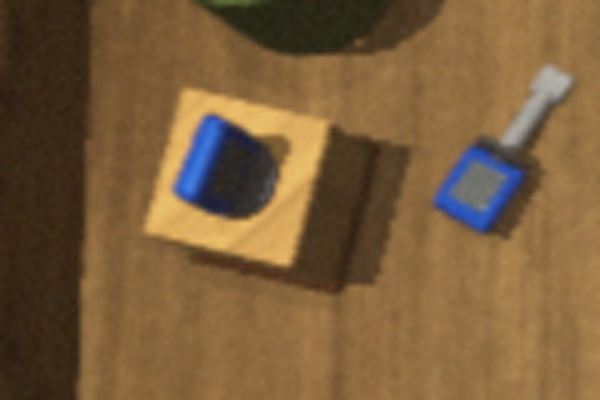

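View pics/c2.png

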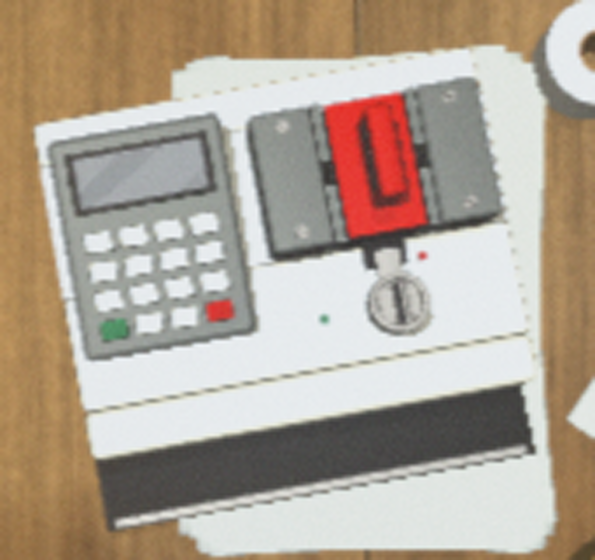

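View pics/c3.png

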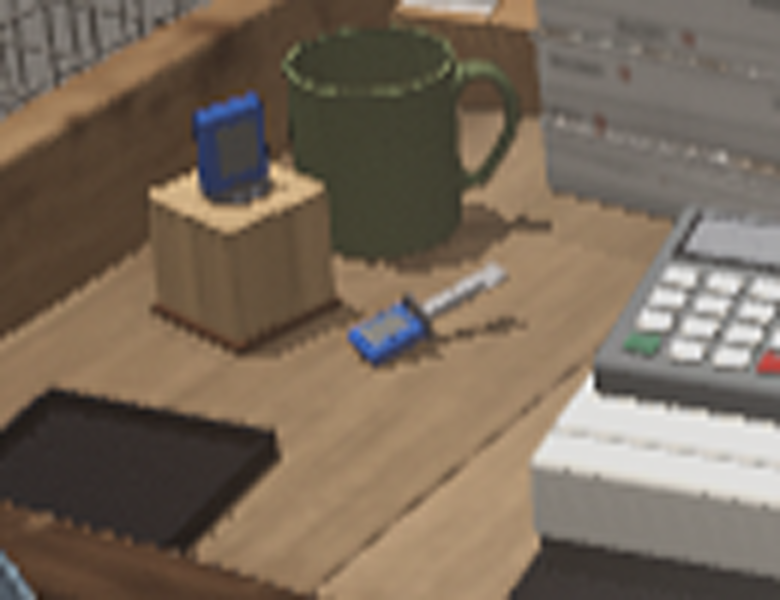

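Candidates for the key are the upright blue key in the stand (top 180,203) and the small blue key lying on the table (top 230,205). I choose the upright one. The crop shows its large wing handle and collar on the wooden stand. The other key is shorter and lies loose. Next I'll get accurate poses and the obstacles near the start.

Run:
```python
from h import *
W=cloud('top',np.load('pics/top0.npy')); im=cv2.imread('pics/top0.png').astype(int)
S=cloud('scene',np.load('pics/scene0.npy'))
# overall obstacle heightmap from both
P=np.vstack([W.reshape(-1,3),S.reshape(-1,3)]);P=P[np.isfinite(P[:,0])]
print('max z (cm) grid rows x 0.0..0.95, cols y .7..-.3')
xs=np.arange(0,.95,.05); ys=np.arange(.7,-.31,-.05)
print('      '+' '.join('%4d'%(y*100) for y in ys))
for x in xs:
    r=[]
    for y in ys:
        m=(abs(P[:,0]-x)<.025)&(abs(P[:,1]-y)<.025)
        r.append('%4d'%round(P[m][:,2].max()*100) if m.sum() else '   .')
    print('%4d: '%round(x*100)+' '.join(r))
def rect(m):
    p=W[m][:,:2].astype(np.float32); return cv2.minAreaRect(p*1000), len(p)
X,Y,Z=W[...,0],W[...,1],W[...,2]
print('stand',rect((abs(Z-.066)<.005)&(abs(X-.615)<.05)&(abs(Y-.31)<.05)))
print('deck',rect((abs(Z-.075)<.006)&(abs(X-.56)<.2)&(abs(Y+.07)<.2)))
print('machineall',rect((Z>.04)&(abs(X-.56)<.2)&(abs(Y+.07)<.2)))
tip=(abs(Z-.112)<.006)&(abs(X-.615)<.04)&(abs(Y-.31)<.04); print('handle',rect(tip),W[tip].mean(0))
b,g,r=im[...,0],im[...,1],im[...,2]
fin=(r>g+60)&(Z>.144)&(abs(X-.62)<.05)&(abs(Y+.11)<.04);print('fin',rect(fin),W[fin].mean(0), Z[fin].max())
rim=(abs(Z-.1025)<.004)&(np.hypot(X-.55,Y+.127)<.025);print('rim',rim.sum(),W[rim].mean(0),rect(rim))
tr=(Z>.008)&(Z<.02)&(abs(X-.438)<.085)&(abs(Y-.26)<.085);print('tray',rect(tr))
c=(abs(Z-.11)<.004)&(abs(X-.62)<.06)&(abs(Y+.115)<.09);print('cheeks',rect(c))
```

```text
max z (cm) grid rows x 0.0..0.95, cols y .7..-.3
        70   64   59   54   49   44   39   34   29   24   19   14    9    4    0   -5  -10  -15  -20  -25  -30
   0:  -77  -77  -77  -77  -77  -77  -77  -77  -77  -77   68   69   70   29   29   29   24    0  -68  -77  -77
   5:  -77  -77  -77  -77  -77  -77  -77  -77   62   65   68    0    2   29   29   29   26    0  -68  -77  -77
  10:  -77  -77  -77   34   40   35   58   60   62  -77  -68    1    2    2   28   28    2    1  -68  -77  -77
  15:    .    .   29   40   55   56   57    .    .    .    .    1    0    0    0    0    1    0    .    .    .
  20:   19   30   52   53   54    .    .    .    .    .    .    .    .    .    .    .    .    .    .    .    .
  25:    .    .   61   64    .    .   10   10   10   10   10   10   10   10   11   11   11    9    0    0    0
  30:    .    .   38   68    .    9   10   10   10   11   11   11   11   11   11   11   11    9    0    5    5
  35:    .    .   61   68    .    9    9    1    2    1    1    1    1    1    1    1    0    0    1    5    5
  40:    .    .   25   68    .    9    9    1    2  
[... 1519 characters left out ...]
 (((617.2923583984375, 309.54937744140625), (12.19356632232666, 35.043670654296875), 68.86996459960938), 115) [0.6170795  0.30911592 0.11138466]
fin (((624.856689453125, -112.98792266845703), (49.74626159667969, 14.437042236328125), 9.980724334716797), 195) [ 0.62429391 -0.11258449  0.15200301] 0.15643443703425325
rim 171 [ 0.5489265  -0.1259016   0.10164987] (((548.8919067382812, -126.00909423828125), (31.381324768066406, 31.811620712280273), 44.178592681884766), 171)
tray (((440.85009765625, 264.82666015625), (130.13931274414062, 121.77117919921875), 7.970853328704834), 589)
cheeks (((623.0926513671875, -103.16859436035156), (79.17606353759766, 149.704345703125), 10.286619186401367), 2271)
```

```bash
cat >> h.py <<'E'
def st():
    s=monitor.state(); R=np.array(s['orientation']); p=np.array(s['eef_pos'])
    print('t %.2f pos %s yawY %.2f q6 %.1f F %s T %s w %.4f tilt %.4f'%(s['clock'],p.round(4),np.degrees(np.arctan2(R[1,1],R[0,1])),s['joints'][5],np.round(s['wrist_force'],1),np.round(s['torque'],2),s['gripper_width'],np.hypot(R[0,2],R[1,2])))
    return p,R
def go(target,yawY=None):
    """print required tool-frame shift (units of full scale) and turn (units)"""
    p,R=st(); d=np.array(target)-p; u=R.T@d/.025
    print('shift units now-axes',u.round(2),'len mm',(np.linalg.norm(d)*1000).round(1))
    if yawY is not None:
        y=np.degrees(np.arctan2(R[1,1],R[0,1])); print('turn cw(+): %.2f units'%(((y-yawY))/4), 'raw deg %.2f'%(y-yawY))
E
python3 -m pendant '1 -0.85 -0.28 0 0;1 -0.85 -0.28 0 0;1 -0.85 -0.28 0 0;1 -0.85 -0.28 0 0;1 -0.85 -0.28 0 0;1 -0.85 -0.28 0 0;1 -0.85 -0.28 0 0;1 -0.85 -0.28 0 0;1 -0.85 -0.28 0 0;1 -0.85 -0.28 0 0;1 -0.85 -0.28 0 0;1 -0.85 -0.28 0 0' 40
python3 -c "
from h import *
go([.617,.309,.18],-111.1)"
```

```text
clock: 2.0
eef_pos: [0.3657, 0.3862, 0.2387]
orientation: [[-0.971, 0.239, -0.004], [0.239, 0.971, 0.003], [0.005, 0.002, -1.0]]
wrist_force: [0.4, 0.6, -1.2]
gripper_width: 0.0854
t 2.00 pos [0.3657 0.3862 0.2387] yawY 76.19 q6 -41.9 F [ 0.4  0.6 -1.2] T [-0.03  0.02  0.02] w 0.0854 tilt 0.0053
shift units now-axes [-10.51  -0.6    2.29] len mm 269.4
turn cw(+): 46.82 units raw deg 187.29
```

```bash
python3 -m pendant '1 -0.9 0 0 1;1 -0.9 0 0 1;1 0 0 0 1;1 0 0 0 1;1 0 0 0 1;1 0 0 0 1;1 0 0 0 1;1 0 0 0 1;1 0 0 0 1;1 0 0 0 1;1 0 0 0 1;1 0 0 0 1' | head -2
python3 -m pendant '1 0 0 0 1;1 0 0 0 1;1 0 0 0 1;1 0 0 0 1;1 0 0 0 1;1 0 0 0 1;1 0 0 0 1;1 0 0 0 1;1 0 0 0 1;1 0 0 0 1;1 0 0 0 1;1 0 0 0 1' | head -2
python3 -m pendant '1 0 0 0 1;1 0 0 0 1;1 0 0 0 1;1 0 0 0 1;1 0 0 0 1;1 0 0 0 1;1 0 0 0 1;1 0 0 0 1;1 0 0 0 1;1 0 0 0 1;1 0 0 0 1;1 0 0 0 1' | head -2
python3 -m pendant '1 0 0 0 1;1 0 0 0 1;1 0 0 0 1;1 0 0 0 1;1 0 0 0 1;1 0 0 0 1;1 0 0 0 1;1 0 0 0 1' | head -2
python3 -c "
from h import *
go([.617,.309,.16],-111.1)"
```

```text
clock: 3.2
eef_pos: [0.4148, 0.3705, 0.2382]
clock: 4.4
eef_pos: [0.4148, 0.3705, 0.2383]
clock: 5.6
eef_pos: [0.4148, 0.3705, 0.2384]
clock: 6.4
eef_pos: [0.4148, 0.3705, 0.2385]
t 6.40 pos [0.4148 0.3705 0.2385] yawY -107.59 q6 137.7 F [ 0.1 -0.  -0.2] T [-0.03  0.01  0.01] w 0.0853 tilt 0.0039
shift units now-axes [ 8.46 -0.09  3.11] len mm 225.4
turn cw(+): 0.88 units raw deg 3.51
```

```bash
python3 -m pendant '1 0.85 0 0.31 0;1 0.85 0 0.31 0;1 0.85 0 0.31 0;1 0.85 0 0.31 0;1 0.85 0 0.31 0;1 0.85 0 0.31 0;1 0.85 0 0.31 0;1 0.85 0 0.31 0;1 0.85 0 0.31 0;1 0.85 0 0.31 0.88;1 0 0 0 0' | head -2
python3 -c "
from h import *
go([.617,.309,.082],-111.1)
for n in ('scene','top'): cap(n,n+'1')
a=cv2.imread('pics/top1.png');b=cv2.imread('pics/scene1.png')
cv2.imwrite('pics/d1.png',np.hstack([cv2.resize(a[150:250,120:240],(400,333)),cv2.resize(b[160:270,180:300],(400,333))]))"
```

```text
clock: 7.5
eef_pos: [0.6392, 0.2932, 0.146]
t 7.50 pos [0.6392 0.2932 0.146 ] yawY -111.24 q6 126.8 F [ 0.6  0.2 -0.9] T [ 0.03 -0.03 -0.04] w 0.0856 tilt 0.0070
shift units now-axes [-1.04 -0.28  2.56] len mm 69.5
turn cw(+): -0.04 units raw deg -0.14
```

View pics/d1.png

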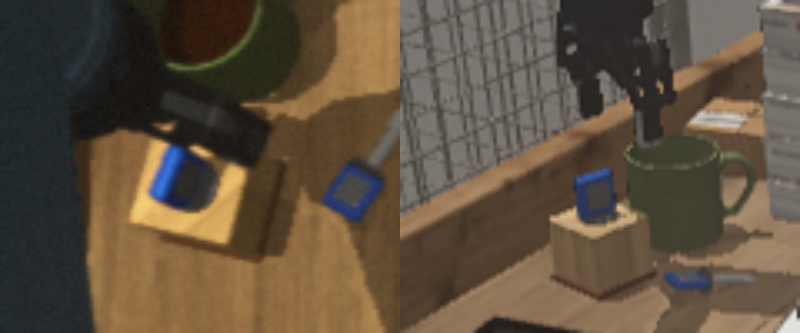

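The gripper has overshot by about 22 mm towards the mug. It is above the mug's rim at (650,140) and clear of it. I'll correct that.

```bash
python3 -m pendant '1 -0.5 -0.14 0 0;1 -0.5 -0.14 0 0;1 0 0 0 0' | head -2
python3 -c "
from h import *
go([.617,.309,.082],-111.1)"
```

```text
clock: 7.9
eef_pos: [0.6132, 0.312, 0.1479]
t 7.90 pos [0.6132 0.312  0.1479] yawY -110.92 q6 128.4 F [-0.2  0.4  0.3] T [ 0.01 -0.01 -0.01] w 0.0856 tilt 0.0087
shift units now-axes [0.21 0.05 2.63] len mm 66.0
turn cw(+): 0.05 units raw deg 0.18
```

```bash
python3 -m pendant '1 0.2 0.05 0 0;1 0 0 0.4 0;1 0 0 0.5 0;1 0 0 0.5 0;1 0 0 0 0' | head -2
python3 -c "
from h import *
go([.617,.309,.082],-111.1)
for n in ('scene','top'): cap(n,n+'2')
a=cv2.imread('pics/top2.png');b=cv2.imread('pics/scene2.png')
cv2.imwrite('pics/d2.png',np.hstack([cv2.resize(a[150:250,120:240],(400,333)),cv2.resize(b[160:270,180:300],(400,333))]))"
```

```text
clock: 8.4
eef_pos: [0.616, 0.3107, 0.1115]
t 8.40 pos [0.616  0.3107 0.1115] yawY -110.68 q6 128.0 F [-0.3  0.4  0.2] T [-0.05  0.   -0.05] w 0.0853 tilt 0.0065
shift units now-axes [0.07 0.05 1.18] len mm 29.5
turn cw(+): 0.11 units raw deg 0.42
```

View pics/d2.png

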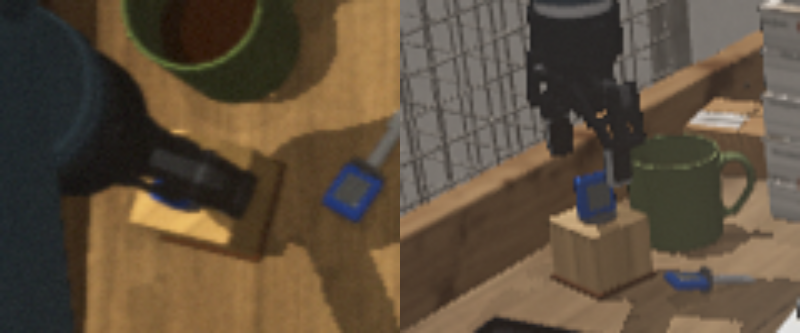

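The handle lies between the two fingers, which show at (560,140) and (620,165) of the crop. I'll descend and close.

```bash
python3 -m pendant '1 0.07 0.05 0.4 0.1;1 0 0 0.4 0;1 0 0 0.3 0;1 0 0 0 0' | head -2
python3 -c "
from h import *
go([.617,.309,.082],-111.1)"
```

```text
clock: 8.9
eef_pos: [0.6191, 0.3088, 0.0841]
t 8.90 pos [0.6191 0.3088 0.0841] yawY -111.15 q6 128.3 F [ 0.6  0.5 -0.7] T [ 0.02 -0.08  0.05] w 0.0855 tilt 0.0036
shift units now-axes [-0.08  0.02  0.08] len mm 3.0
turn cw(+): -0.01 units raw deg -0.05
```

```bash
python3 -m pendant '0.4 -0.08 0 0.05 0;0.1 0 0 0 0;0 0 0 0 0;0 0 0 0 0;0 0 0 0 0;0 0 0 0 0;0 0 0 0 0' 70 | head -2
python3 -c "
from h import *
go([.617,.309,.15],-111.1)"
```

```text
clock: 9.6
eef_pos: [0.6175, 0.3099, 0.0837]
t 9.60 pos [0.6175 0.3099 0.0837] yawY -111.14 q6 128.4 F [ 0.2  0.5 -1.4] T [-0.01 -0.09  0.03] w 0.0111 tilt 0.0033
shift units now-axes [-0.01  0.04 -2.65] len mm 66.3
turn cw(+): -0.01 units raw deg -0.04
```

```bash
python3 -m pendant '0 0 0 -0.3 0;0 0 0 -0.4 0;0 0 0 -0.5 0;0 0 0 -0.5 0;0 0 0 -0.6 0;0 0 0 -0.6 0;0 0 0 -0.6 0;0 0 0 -0.6 0;0 0 0 -0.6 0;0 0 0 -0.5 0;0 0 0 -0.3 0;0 0 0 0 0' | head -2
python3 -c "
from h import *
go([.549,-.126,.22],-79.9)
for n in ('scene','top'): cap(n,n+'3')
a=cv2.imread('pics/top3.png');b=cv2.imread('pics/scene3.png')
cv2.imwrite('pics/d3.png',np.hstack([cv2.resize(a[150:250,120:240],(400,333)),cv2.resize(b[120:270,160:300],(400,333))]))"
```

```text
clock: 10.8
eef_pos: [0.6186, 0.3098, 0.2389]
t 10.80 pos [0.6186 0.3098 0.2389] yawY -111.14 q6 128.4 F [-0.7  0.  -1.4] T [-0.02  0.05 -0.03] w 0.0113 tilt 0.0099
shift units now-axes [ 3.68 17.27  0.63] len mm 441.7
turn cw(+): -7.81 units raw deg -31.24
```

View pics/d3.png

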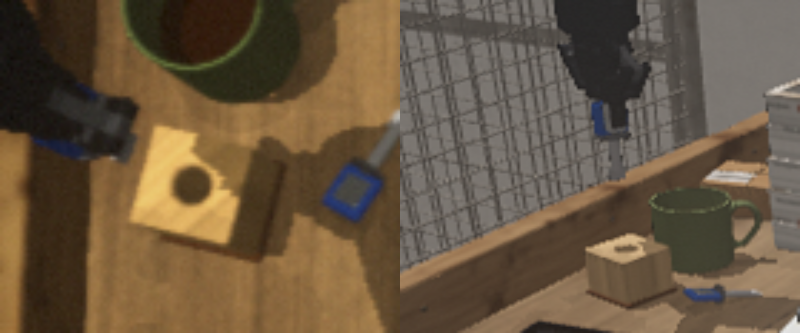

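The key is held upright at (610,130) of the crop, and the stand's hole is visible. I'll move to the lock.

```bash
python3 -m pendant '0 0.1 0.5 0 0;0 0.2 0.9 0 0;0 0.2 0.9 0 0;0 0.2 0.9 0 0;0 0.2 0.9 0 0;0 0.2 0.9 0 0;0 0.2 0.9 0 0;0 0.2 0.9 0 0;0 0.2 0.9 0 0;0 0.2 0.9 0 0;0 0.2 0.9 0 0;0 0.1 0.5 0 0' | head -2
python3 -c "
from h import *
go([.549,-.126,.22],-79.9)"
```

```text
clock: 12.1
eef_pos: [0.5675, 0.0396, 0.2224]
t 12.10 pos [0.5675 0.0396 0.2224] yawY -111.06 q6 104.0 F [ 0.  -0.4 -2.3] T [-0.01 -0.03 -0.  ] w 0.0111 tilt 0.0203
shift units now-axes [1.69 6.45 0.11] len mm 166.6
turn cw(+): -7.79 units raw deg -31.16
```

```bash
python3 -m pendant '0 0.2 0.7 -0.1 0;0 0.25 0.9 -0.1 0;0 0.25 0.9 0 0;0 0.25 0.9 0 0;0 0.25 0.9 0 0;0 0.2 0.7 0 0;0 0 0.3 0 0;0 0 0 0 0' | head -2
python3 -m pendant '0 0 0 0 -1;0 0 0 0 -1;0 0 0 0 -1;0 0 0 0 -1;0 0 0 0 -1;0 0 0 0 -1;0 0 0 0 -0.9;0 0 0 0 -0.6;0 0 0 0 0' | head -2
python3 -c "
from h import *
go([.549,-.126,.22],-79.9)"
```

```text
clock: 12.9
eef_pos: [0.5464, -0.1039, 0.2227]
clock: 13.8
eef_pos: [0.5446, -0.0934, 0.2207]
t 13.80 pos [ 0.5446 -0.0934  0.2207] yawY -79.64 q6 58.5 F [ 0.4 -0.5 -0.9] T [ 0.04 -0.03  0.02] w 0.0113 tilt 0.0350
shift units now-axes [-0.06  1.32  0.01] len mm 32.9
turn cw(+): 0.06 units raw deg 0.26
```

```bash
python3 -c "
from h import *
p,R=st(); print(R.round(4)); print(monitor.state()['joints'].round(2), monitor.state()['qvel'].round(2))
for n in ('scene','top'): cap(n,n+'4')
a=cv2.imread('pics/top4.png');b=cv2.imread('pics/scene4.png')
cv2.imwrite('pics/d4.png',np.hstack([cv2.resize(a[150:310,280:450],(400,376)),cv2.resize(b[150:300,290:450],(400,376))]))"
```

```text
t 13.80 pos [ 0.5446 -0.0934  0.2207] yawY -79.64 q6 58.5 F [ 0.4 -0.5 -0.9] T [ 0.04 -0.03  0.02] w 0.0113 tilt 0.0350
[[ 0.9831  0.1797 -0.0336]
 [ 0.1802 -0.9836  0.0099]
 [-0.0312 -0.0158 -0.9994]]
[-21.19  17.06  87.58  -0.17  77.36  58.48] [ 0.95 -0.17  0.42  0.3  -0.04  1.42]
```

View pics/d4.png

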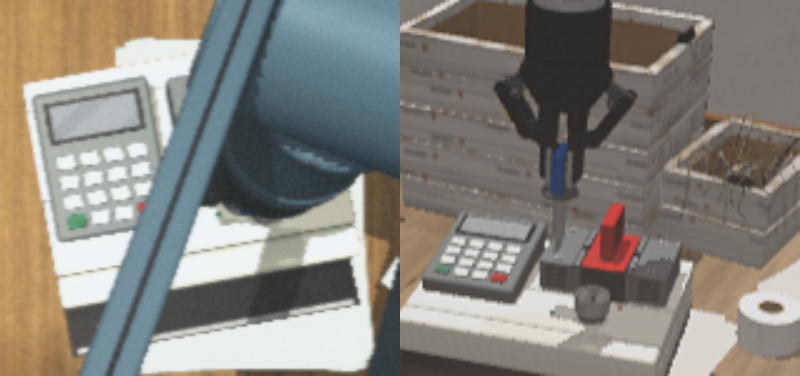

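```bash
python3 -m pendant '0 0.04 0.25 0 0;0 0.04 0.25 0 0;0 0.04 0.25 0 0;0 0.04 0.25 0 0;0 0 0.2 0 0;0 0 0 0 0;0 0 0 0 0' | head -2
python3 -c "
from h import *
p,R=st(); print(R[:,2]); tip=p+.0777*R[:,2]; print('tip',tip.round(4)); d=np.array([.549,-.126,.12])-tip; print((R.T@d/.025).round(2)); print(monitor.state()['qvel'])"
```

```text
clock: 14.6
eef_pos: [0.555, -0.1255, 0.2198]
t 14.60 pos [ 0.555  -0.1255  0.2198] yawY -79.92 q6 56.2 F [-0.1  0.5 -0.6] T [ 0.05 -0.04 -0.03] w 0.0114 tilt 0.0350
[-0.03359152  0.00980629 -0.99938754]
tip [ 0.5523 -0.1247  0.1422]
[-0.11  0.04  0.89]
[-0.45251651  0.28208651 -0.28904319 -0.08604882 -0.05850928 -0.14400855]
```

```bash
python3 -m pendant '0 -0.05 0.02 0.25 0;0 -0.05 0.02 0.25 0;0 0 0 0.25 0;0 0 0 0.1 0;0 0 0 0 0' | head -2
python3 -c "
from h import *
p,R=st(); print(R[:,2]); tip=p+.0777*R[:,2]; print('tip',tip.round(4)); d=np.array([.549,-.126,.108])-tip; print((R.T@d/.025).round(2))
cap('scene','scene5');b=cv2.imread('pics/scene5.png')
cv2.imwrite('pics/d5.png',cv2.resize(b[215:295,330:420],None,fx=7,fy=7,interpolation=cv2.INTER_CUBIC))
c=cams.camera_info('scene');K=c['intrinsics']
for X in (tip,[.549,-.126,.102],[.549,-.126,.092]):
  q=K@(c['R']@np.array(X)+c['t']);q=q[:2]/q[2];print(q,(q-[330,215])*7)"
```

```text
clock: 15.1
eef_pos: [0.5509, -0.1259, 0.1961]
t 15.10 pos [ 0.5509 -0.1259  0.1961] yawY -79.90 q6 55.9 F [-0.6 -0.1 -0.3] T [ 0.   -0.02  0.04] w 0.0109 tilt 0.0366
[-0.03500053  0.01064436 -0.99933061]
tip [ 0.5482 -0.1251  0.1185]
[0.04 0.05 0.42]
[366.11488496 260.14664756] [252.80419475 316.02653293]
[366.37916874 266.0127439 ] [254.6541812  357.08920728]
[366.24983809 269.57233541] [253.74886665 382.00634789]
```

View pics/d5.png

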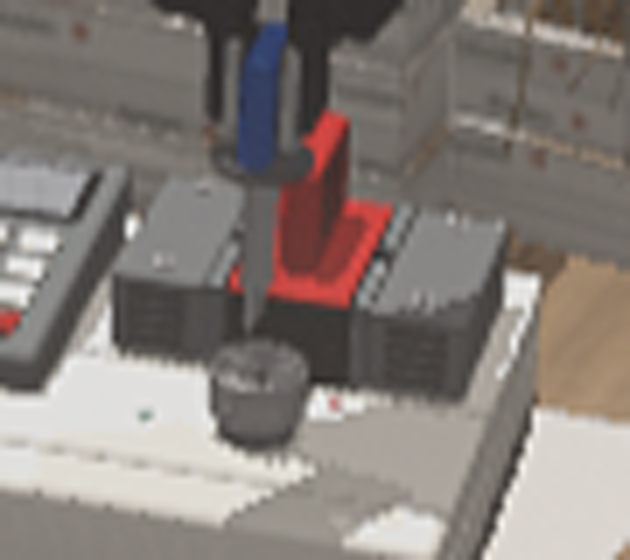

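```bash
python3 -m pendant '0 0.03 0.05 0.2 0;0 0 0 0.2 0;0 0 0 0.15 0;0 0 0 0 0' | head -2
python3 -c "
from h import *
p,R=st(); print(R[:,2]); tip=p+.0777*R[:,2]; print('tip',tip.round(4)); d=np.array([.549,-.1265,.092])-tip; print((R.T@d/.025).round(2))
cap('scene','scene6');b=cv2.imread('pics/scene6.png')
cv2.imwrite('pics/d6.png',cv2.resize(b[215:295,330:420],None,fx=7,fy=7,interpolation=cv2.INTER_CUBIC))"
```

```text
clock: 15.55
eef_pos: [0.5518, -0.127, 0.1816]
t 15.55 pos [ 0.5518 -0.127   0.1816] yawY -79.88 q6 55.9 F [-0.   0.9 -0.6] T [-0.03 -0.05  0.02] w 0.0109 tilt 0.0356
[-0.03412026  0.01028964 -0.99936476]
tip [ 0.5492 -0.1262  0.104 ]
[0.01 0.02 0.48]
```

View pics/d6.png

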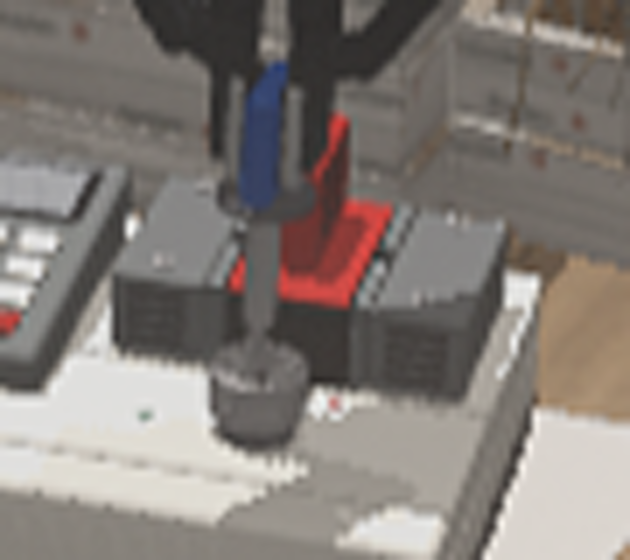

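The blade is over the middle of the cam head at (258,370) of the crop. I'll lower it in small steps and watch the force.

```bash
python3 -m pendant '0 0 0.02 0.12 0;0 0 0 0.12 0;0 0 0 0.1 0;0 0 0 0 0' | sed -n '1,2p;4p'
python3 -c "
from h import *
p,R=st(); tip=p+.0777*R[:,2]; print('tip',tip.round(4)); d=np.array([.549,-.1265,.092])-tip; print((R.T@d/.025).round(2))"
```

```text
clock: 16.0
eef_pos: [0.552, -0.1275, 0.173]
wrist_force: [-1.0, 0.3, -0.8]
t 16.00 pos [ 0.552  -0.1275  0.173 ] yawY -79.88 q6 55.8 F [-1.   0.3 -0.8] T [-0.02 -0.03  0.06] w 0.0109 tilt 0.0345
tip [ 0.5494 -0.1268  0.0954]
[-0.01 -0.01  0.14]
```

```bash
python3 -m pendant '0 0 0 0.08 0;0 0 0 0.06 0;0 0 0 0 0' | sed -n '1,2p;4p'
python3 -c "
from h import *
p,R=st(); tip=p+.0777*R[:,2]; print('tip',tip.round(4)); d=np.array([.549,-.1265,.092])-tip; print((R.T@d/.025).round(2))"
```

```text
clock: 16.3
eef_pos: [0.552, -0.1276, 0.1696]
wrist_force: [-0.4, 0.5, -0.1]
t 16.30 pos [ 0.552  -0.1276  0.1696] yawY -79.88 q6 55.8 F [-0.4  0.5 -0.1] T [-0.02  0.05  0.03] w 0.0114 tilt 0.0339
tip [ 0.5495 -0.1268  0.0919]
[-0.02 -0.02 -0.  ]
```

The blade is in the slot at floor height. I'll turn anticlockwise, starting with a small turn as a check.

```bash
python3 -m pendant '0 0 0 0 -0.5;0 0 0 0 -0.7;0 0 0 0 -0.8;0 0 0 0 -0.8;0 0 0 0 -0.8' | sed -n '1,2p;4p'
python3 -c "
from h import *
p,R=st(); tip=p+.0777*R[:,2]; print('tip',tip.round(4)); d=np.array([.549,-.1265,.092])-tip; print((R.T@d/.025).round(2))"
```

```text
clock: 16.8
eef_pos: [0.5523, -0.1281, 0.1697]
wrist_force: [-0.2, 1.4, -0.9]
t 16.80 pos [ 0.5523 -0.1281  0.1697] yawY -64.98 q6 40.9 F [-0.2  1.4 -0.9] T [ 0.16  0.04 -0.07] w 0.0116 tilt 0.0331
tip [ 0.5498 -0.1274  0.092 ]
[-0.01 -0.05  0.  ]
```

```bash
python3 -m pendant '0 0 -0.03 0 -0.8;0 0 0 0 -0.9;0 0 0 0 -0.9;0 0 0 0 -0.9;0 0 0 0 -0.9;0 0 0 0 -0.9;0 0 0 0 -0.9;0 0 0 0 -0.9' | sed -n '1,2p;4p'
python3 -c "
from h import *
p,R=st(); tip=p+.0777*R[:,2]; print('tip',tip.round(4)); d=np.array([.549,-.1265,.092])-tip; print((R.T@d/.025).round(2))"
```

```text
clock: 17.6
eef_pos: [0.5517, -0.1271, 0.1697]
wrist_force: [-0.2, -0.0, -2.4]
t 17.60 pos [ 0.5517 -0.1271  0.1697] yawY -35.42 q6 11.4 F [-0.2 -0.  -2.4] T [ 0.09  0.08 -0.04] w 0.0110 tilt 0.0336
tip [ 0.5492 -0.1263  0.0921]
[-0.01 -0.    0.  ]
```

```bash
python3 -m pendant '0 0 0 0 -0.9;0 0 0 0 -0.9;0 0 0 0 -0.9;0 0 0 0 -0.9;0 0 0 0 -0.9;0 0 0 0 -0.9;0 0 0 0 -0.9;0 0 0 0 -0.8;0 0 0 0 -0.6;0 0 0 0 -0.6;0 0 0 0 -0.6;0 0 0 0 -0.6' | sed -n '1,2p;4p'
python3 -c "
from h import *
p,R=st(); tip=p+.0777*R[:,2]; print('tip',tip.round(4)); d=np.array([.549,-.1265,.092])-tip; print((R.T@d/.025).round(2))"
```

```text
clock: 18.8
eef_pos: [0.5499, -0.1264, 0.1698]
wrist_force: [-0.1, 1.6, -1.6]
t 18.80 pos [ 0.5499 -0.1264  0.1698] yawY 4.32 q6 -28.3 F [-0.1  1.6 -1.6] T [-0.03 -0.04  0.02] w 0.0109 tilt 0.0375
tip [ 0.5471 -0.1256  0.0921]
[-0.04  0.07  0.  ]
```

```bash
python3 -m pendant '0 0 0.05 0 -0.6;0 0 0 0 -0.6;0 0 0 0 -0.6;0 0 0 0 -0.5;0 0 0 0 0;0 0 0 0 0' | sed -n '1,2p;4p'
python3 -c "
from h import *
p,R=st(); tip=p+.0777*R[:,2]; print('tip',tip.round(4)); d=np.array([.549,-.1265,.092])-tip; print((R.T@d/.025).round(2))
cap('scene','scene7');b=cv2.imread('pics/scene7.png')
cv2.imwrite('pics/d7.png',cv2.resize(b[215:295,330:420],None,fx=7,fy=7,interpolation=cv2.INTER_CUBIC))"
```

```text
clock: 19.4
eef_pos: [0.5505, -0.1264, 0.1697]
wrist_force: [-0.5, 0.1, -1.5]
t 19.40 pos [ 0.5505 -0.1264  0.1697] yawY 13.91 q6 -37.8 F [-0.5  0.1 -1.5] T [-0.01  0.03 -0.  ] w 0.0112 tilt 0.0388
tip [ 0.5476 -0.1256  0.0921]
[-0.05  0.05  0.  ]
```

View pics/d7.png

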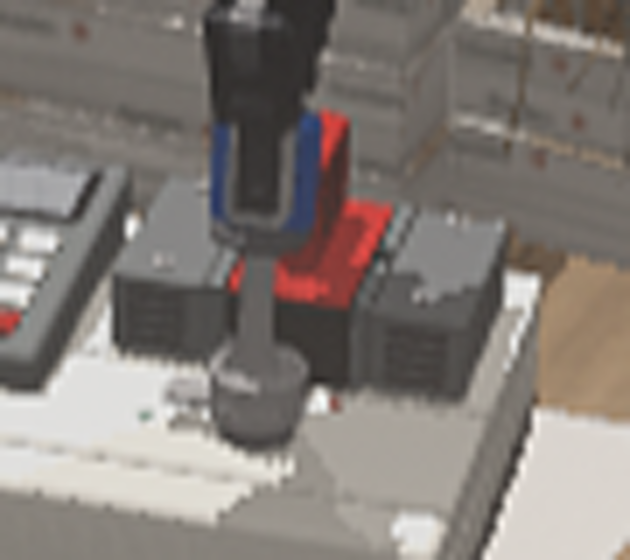

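The tongue now points left at (185,400), clear of the cassette. I'll push a little further to confirm the stop.

```bash
python3 -m pendant '0 0.03 -0.03 0 -0.5;0 0 0 0 -0.5;0 0 0 0 -0.3;0 0 0 0 0' | sed -n '1,2p;4p'
python3 -c "
from h import *
st()"
```

```text
clock: 19.85
eef_pos: [0.5498, -0.1258, 0.1698]
wrist_force: [-1.1, 0.3, -1.4]
t 19.85 pos [ 0.5498 -0.1258  0.1698] yawY 19.15 q6 -43.0 F [-1.1  0.3 -1.4] T [-0.06  0.01 -0.04] w 0.0112 tilt 0.0383
```

```bash
python3 -m pendant '0 0 0 0 0.7;0 0 0 -0.1 0.5;0 0 0 -0.2 0;0 0 0 -0.3 0;0 0 0 -0.4 0;0 0 0 -0.4 0;0 0 0 -0.4 0;0 0 0 -0.4 0;0 0 0 -0.2 0;0 0 0 0 0' | sed -n '1,2p;4p'
python3 -c "
from h import *
p,R=st(); print(R[:,2])
go([.6176,.309,.225],69)
cap('scene','scene8');b=cv2.imread('pics/scene8.png')
cv2.imwrite('pics/d8.png',cv2.resize(b[200:295,330:420],None,fx=6,fy=6,interpolation=cv2.INTER_CUBIC))
W=cloud('top',np.load('pics/top3.npy'));im=cv2.imread('pics/top3.png')
cv2.imwrite('pics/hole.png',cv2.resize(im[180:235,150:210],None,fx=10,fy=10,interpolation=cv2.INTER_CUBIC))"
```

```text
clock: 20.85
eef_pos: [0.5531, -0.1267, 0.2366]
wrist_force: [0.2, -0.3, -1.2]
t 20.85 pos [ 0.5531 -0.1267  0.2366] yawY 14.12 q6 -38.0 F [ 0.2 -0.3 -1.2] T [ 0.01 -0.05  0.04] w 0.0114 tilt 0.0348
[-0.03366529  0.00874766 -0.99939488]
t 20.85 pos [ 0.5531 -0.1267  0.2366] yawY 14.12 q6 -38.0 F [ 0.2 -0.3 -1.2] T [ 0.01 -0.05  0.04] w 0.0114 tilt 0.0348
shift units now-axes [16.27  6.77  0.53] len mm 440.6
turn cw(+): -13.72 units raw deg -54.88
```

View pics/d8.png

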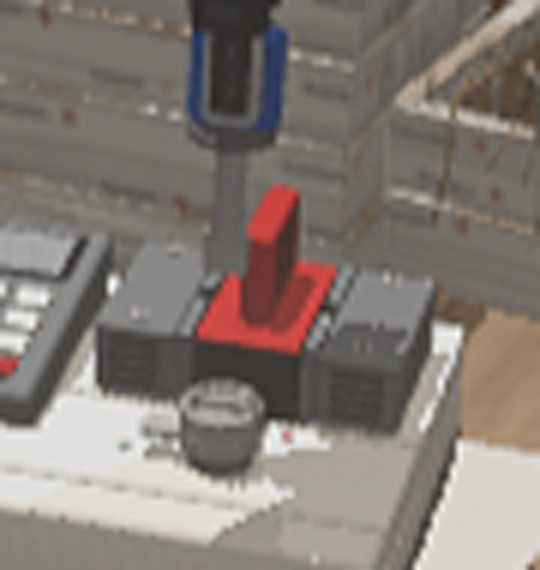

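View pics/hole.png

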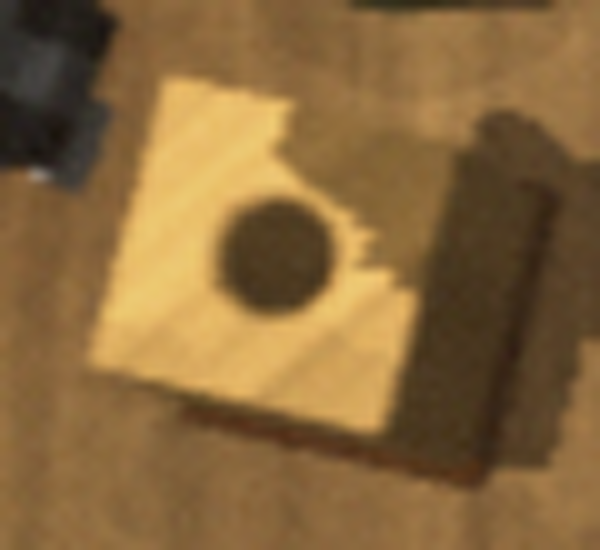

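The lock stays open, with the slot along the machine's y at (222,400) of the crop. The stand's hole is at (275,255) of its crop. I'll take the key back.

```bash
python3 -m pendant '0 0.5 0.2 0 0;0 0.85 0.35 0 0;0 0.85 0.35 0 0;0 0.85 0.35 0 0;0 0.85 0.35 0 0;0 0.85 0.35 0 0;0 0.85 0.35 0 0;0 0.85 0.35 0 0;0 0.85 0.35 0 0;0 0.85 0.35 0 0;0 0.85 0.35 0 0;0 0.5 0.2 0 0' | sed -n '1,2p;4p'
python3 -c "
from h import *
c=cams.camera_info('top');K=c['intrinsics'];R=c['R'];t=c['t']
ray=R.T@np.linalg.inv(K)@np.array([177.1,205.1,1]);o=-R.T@t;s=(.066-o[2])/ray[2];print('hole',o+s*ray)
p,R=st(); print(R[:,2])
go([.6176,.309,.225],69)"
```

```text
clock: 22.1
eef_pos: [0.5852, 0.1466, 0.2294]
wrist_force: [0.1, -0.7, -1.8]
hole [0.61776888 0.30989031 0.066     ]
t 22.10 pos [0.5852 0.1466 0.2294] yawY 14.03 q6 -11.3 F [ 0.1 -0.7 -1.8] T [-0.   -0.05 -0.05] w 0.0112 tilt 0.0523
[-0.05009927  0.01508449 -0.99863032]
t 22.10 pos [0.5852 0.1466 0.2294] yawY 14.03 q6 -11.3 F [ 0.1 -0.7 -1.8] T [-0.   -0.05 -0.05] w 0.0112 tilt 0.0523
shift units now-axes [5.98 2.84 0.21] len mm 165.6
turn cw(+): -13.74 units raw deg -54.97
```

```bash
python3 -m pendant '0 0.35 0.17 0 0;0 0.35 0.17 0 0;0 0.35 0.17 0 0;0 0.35 0.17 0 0;0 0.35 0.17 0 0;0 0.35 0.17 0 0;0 0.35 0.17 0 0;0 0.35 0.17 0 0' | sed -n '1,2p;4p'
python3 -c "
from h import *
p,R=st(); print(R[:,2], monitor.state()['joints'], monitor.state()['qvel'])
go([.6176,.309,.225],69)"
```

```text
clock: 22.9
eef_pos: [0.6018, 0.228, 0.2285]
wrist_force: [0.4, -0.2, -0.6]
t 22.90 pos [0.6018 0.228  0.2285] yawY 13.97 q6 -4.0 F [ 0.4 -0.2 -0.6] T [-0.01  0.02  0.02] w 0.0112 tilt 0.0545
[-0.05262496  0.01418897 -0.99851354] [10.10929685 26.47281258 72.50445746  1.33740457 83.85198008 -3.99759352] [ 8.56406975  5.77440753 -9.31647932  0.46819408  3.21859751  8.70270689]
t 22.90 pos [0.6018 0.228  0.2285] yawY 13.97 q6 -4.0 F [ 0.4 -0.2 -0.6] T [-0.01  0.02  0.02] w 0.0112 tilt 0.0545
shift units now-axes [2.99 1.4  0.15] len mm 82.6
turn cw(+): -13.76 units raw deg -55.03
```

```bash
python3 -m pendant '0 0.35 0.17 0 0;0 0.35 0.17 0 0;0 0.35 0.17 0 0;0 0.35 0.17 0 0;0 0.35 0.17 0 0;0 0.35 0.17 0 0;0 0.3 0.15 0 0;0 0.2 0.1 0 0;0 0 0 0 0;0 0 0 0 0' | sed -n '1,2p;4p'
python3 -c "
from h import *
p,R=st(); print(R[:,2]); tip=p+.0777*R[:,2]; print('tip',tip.round(4)); d=np.array([.6177,.3097,.085])-tip; print((R.T@d/.025).round(2))
"
```

```text
clock: 23.9
eef_pos: [0.6182, 0.3069, 0.2281]
wrist_force: [-0.4, 0.2, -1.2]
t 23.90 pos [0.6182 0.3069 0.2281] yawY 14.07 q6 2.2 F [-0.4  0.2 -1.2] T [-0.03 -0.05  0.02] w 0.0110 tilt 0.0549
[-0.05312471  0.01397672 -0.99849007]
tip [0.6141 0.308  0.1505]
[-0.04  0.28  2.61]
```

```bash
python3 -m pendant '0 0 0.05 0.35 0;0 0 0.05 0.4 0;0 0 0.05 0.4 0;0 0 0.05 0.4 0;0 0 0.05 0.4 0;0 0 0.05 0.3 0;0 0 0 0 0' | sed -n '1,2p;4p'
python3 -c "
from h import *
p,R=st(); print(R[:,2]); tip=p+.0777*R[:,2]; print('tip',tip.round(4)); d=np.array([.6177,.3097,.075])-tip; print((R.T@d/.025).round(2))
for n in ('scene','top'): cap(n,n+'9')
a=cv2.imread('pics/top9.png');b=cv2.imread('pics/scene9.png')
cv2.imwrite('pics/d9.png',np.hstack([cv2.resize(a[150:250,120:240],(400,333)),cv2.resize(b[190:270,200:296],(400,333))]))"
```

```text
clock: 24.6
eef_pos: [0.6221, 0.3076, 0.1648]
wrist_force: [0.1, 0.3, -1.3]
t 24.60 pos [0.6221 0.3076 0.1648] yawY 13.95 q6 2.1 F [ 0.1  0.3 -1.3] T [ 0.    0.01 -0.01] w 0.0114 tilt 0.0577
[-0.05626878  0.01256472 -0.99833659]
tip [0.6177 0.3085 0.0872]
[0.03 0.04 0.49]
```

View pics/d9.png

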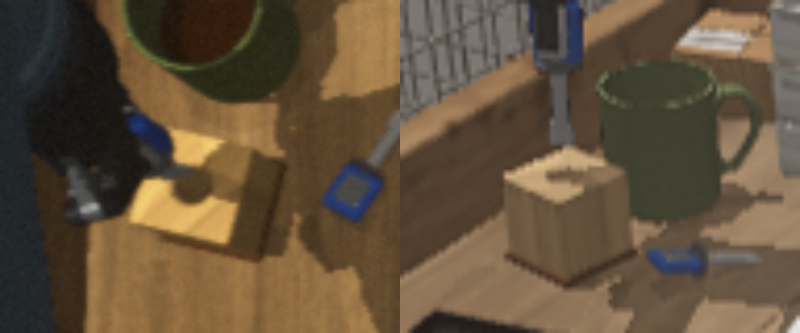

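```bash
python3 -m pendant '0 0.03 0.03 0.2 0;0 0 0.02 0.3 0;0 0 0.02 0.3 0;0 0 0.02 0.3 0;0 0 0.02 0.3 0;0 0 0 0 0' | sed -n '1,2p;4p'
python3 -c "
from h import *
p,R=st(); print(R[:,2]); tip=p+.0777*R[:,2]; print('tip',tip.round(4)); d=np.array([.6177,.3097,.008])-tip; print((R.T@d/.025).round(2))"
```

```text
clock: 25.3
eef_pos: [0.624, 0.31, 0.1299]
wrist_force: [-0.4, -0.8, -1.6]
t 25.30 pos [0.624  0.31   0.1299] yawY 13.97 q6 2.1 F [-0.4 -0.8 -1.6] T [-0.   -0.03  0.04] w 0.0112 tilt 0.0532
[-0.05141112  0.01363731 -0.99858446]
tip [0.6201 0.311  0.0523]
[-0.07 -0.02  1.77]
```

```bash
python3 -m pendant '0 -0.03 -0.02 0.25 0;0 -0.03 0 0.3 0;0 0 0 0.3 0;0 0 0 0.3 0;0 0 0 0.2 0;0 0 0 0 0' | sed -n '1,2p;4p'
python3 -c "
from h import *
p,R=st(); print(R[:,2]); tip=p+.0777*R[:,2]; print('tip',tip.round(4)); d=np.array([.6177,.3097,.007])-tip; print((R.T@d/.025).round(2))"
```

```text
clock: 25.9
eef_pos: [0.6219, 0.3089, 0.0927]
wrist_force: [0.1, 0.1, -1.3]
t 25.90 pos [0.6219 0.3089 0.0927] yawY 13.96 q6 1.9 F [ 0.1  0.1 -1.3] T [ 0.   -0.02 -0.  ] w 0.0116 tilt 0.0538
[-0.0519559   0.01385443 -0.99855327]
tip [0.6178 0.3099 0.0151]
[-0.02  0.01  0.32]
```

```bash
python3 -m pendant '0 -0.01 0.01 0.13 0;0 0 0 0.11 0;0 0 0 0.07 0;0 0 0 0 0' | sed -n '1,2p;4p'
python3 -c "
from h import *
p,R=st(); print(R[:,2]); tip=p+.0777*R[:,2]; print('tip',tip.round(4))"
```

```text
clock: 26.3
eef_pos: [0.6222, 0.309, 0.0848]
wrist_force: [-0.2, -0.5, -1.0]
t 26.30 pos [0.6222 0.309  0.0848] yawY 13.96 q6 1.9 F [-0.2 -0.5 -1. ] T [ 0.02 -0.04 -0.04] w 0.0114 tilt 0.0528
[-0.0508835   0.01417691 -0.99860397]
tip [0.6183 0.3101 0.0072]
```

```bash
python3 -m pendant '0.35 0 0 0 0;0.35 0 0 0 0;0.35 0 0 0 0;0.35 0 0 0 0' | sed -n '1,2p;4,5p'
python3 -c "
from h import *
cap('scene','scene10');b=cv2.imread('pics/scene10.png')
cv2.imwrite('pics/d10.png',cv2.resize(b[190:270,200:296],None,fx=6,fy=6,interpolation=cv2.INTER_CUBIC))"
```

```text
clock: 26.7
eef_pos: [0.6231, 0.3093, 0.0863]
wrist_force: [0.4, -0.6, -0.3]
gripper_width: 0.0297
```

View pics/d10.png

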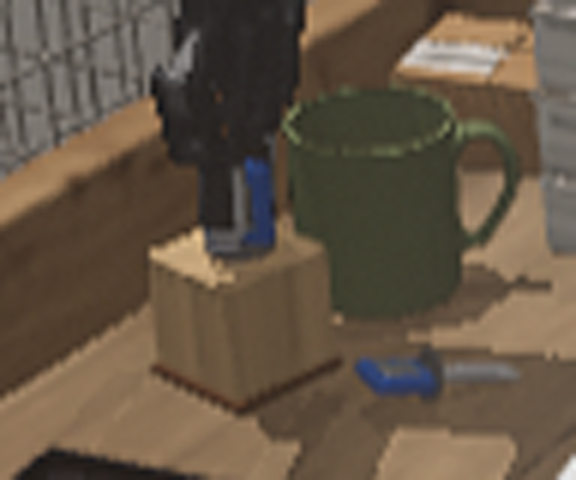

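The key stands in its stand with the collar down, at (245,240), released. I'll retreat straight up.

```bash
python3 -m pendant '0.35 0 -0.01 -0.2 0;0.35 0 -0.02 -0.4 0;0.35 0 -0.02 -0.4 0;0.35 0 -0.02 -0.4 0;0.35 0 -0.02 -0.4 0;0.35 0 -0.02 -0.5 0;0.35 0 -0.02 -0.5 0;0.35 0 -0.02 -0.5 0;0.35 0 -0.02 -0.4 0;0.35 0 0 -0.2 0;0.35 0 0 0 0' | sed -n '1,2p;4,5p'
python3 -c "
from h import *
p,R=st(); print(R[:,2])
go([.6246,-.1128,.22],100)
cap('scene','scene11');b=cv2.imread('pics/scene11.png')
cv2.imwrite('pics/d11.png',cv2.resize(b[190:270,200:296],None,fx=6,fy=6,interpolation=cv2.INTER_CUBIC))"
```

```text
clock: 27.85
eef_pos: [0.6249, 0.3069, 0.1961]
wrist_force: [-0.1, -0.1, 0.1]
gripper_width: 0.03
t 27.85 pos [0.6249 0.3069 0.1961] yawY 13.97 q6 2.0 F [-0.1 -0.1  0.1] T [ 0.   -0.02 -0.06] w 0.0300 tilt 0.0461
[-0.04300895  0.01655768 -0.99893747]
t 27.85 pos [0.6249 0.3069 0.1961] yawY 13.97 q6 2.0 F [-0.1 -0.1  0.1] T [ 0.   -0.02 -0.06] w 0.0300 tilt 0.0461
shift units now-axes [-16.26  -4.09  -1.23] len mm 420.3
turn cw(+): -21.51 units raw deg -86.03
```

View pics/d11.png

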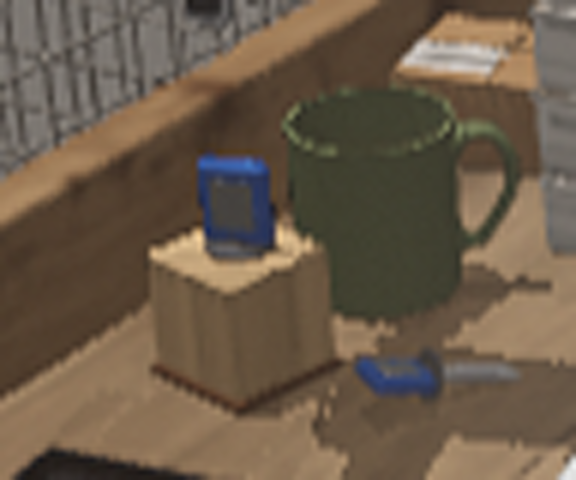

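The key stands upright in its stand, with the collar flat at (240,245). I'll go to the cassette.

```bash
python3 -m pendant '0.6 -0.4 -0.1 -0.1 0;0.7 -0.7 -0.18 -0.1 0;0.7 -0.7 -0.18 -0.1 0;0.7 -0.7 -0.18 -0.1 0;0.7 -0.7 -0.18 -0.1 0;0.7 -0.7 -0.18 -0.05 0;0.7 -0.7 -0.18 -0.05 0;0.7 -0.7 -0.18 0 0;0.7 -0.7 -0.18 0 0;0.7 -0.7 -0.18 0 0;0.7 -0.7 -0.18 0 0;0.7 -0.7 -0.18 0 0' | sed -n '1,2p;4,5p'
python3 -m pendant '0.7 -0.7 -0.18 0 0;0.7 -0.7 -0.18 0 0;0.7 -0.7 -0.18 0 0;0.7 -0.7 -0.18 0 0;0.7 -0.7 -0.18 0 0;0.7 -0.7 -0.18 0 0;0.7 -0.7 -0.18 0 0;0.7 -0.6 -0.1 0 0;0.7 -0.3 -0.1 0 0;0.7 0 0 0 0' | sed -n '1,2p;4,5p'
python3 -c "
from h import *
p,R=st(); print(R[:,2])
go([.6246,-.1128,.19],100)"
```

```text
clock: 29.1
eef_pos: [0.6207, 0.0743, 0.2072]
wrist_force: [0.0, 0.5, -0.3]
gripper_width: 0.0598
clock: 30.1
eef_pos: [0.6133, -0.0985, 0.2075]
wrist_force: [-0.8, -0.7, -0.3]
gripper_width: 0.06
t 30.10 pos [ 0.6133 -0.0985  0.2075] yawY 12.81 q6 -32.0 F [-0.8 -0.7 -0.3] T [-0.01 -0.02 -0.03] w 0.0600 tilt 0.0479
[-0.04645421  0.01188012 -0.99884977]
t 30.10 pos [ 0.6133 -0.0985  0.2075] yawY 12.81 q6 -32.0 F [-0.8 -0.7 -0.3] T [-0.01 -0.02 -0.03] w 0.0600 tilt 0.0479
shift units now-axes [-0.67  0.34  0.67] len mm 25.2
turn cw(+): -21.80 units raw deg -87.19
```

```bash
python3 -m pendant '0.7 -0.3 0.17 0 -1;0.7 -0.3 0.17 0 -1;0.7 0 0 0 -1;0.7 0 0 0 -1;0.7 0 0 0 -1;0.7 0 0 0 -1;0.7 0 0 0 -1;0.7 0 0 0 -1;0.7 0 0 0 -1;0.7 0 0 0 -1;0.7 0 0 0 -1;0.7 0 0 0 -1' | sed -n '1,2p'
python3 -m pendant '0.7 0 0 0 -1;0.7 0 0 0 -1;0.7 0 0 0 -1;0.7 0 0 0 -1;0.7 0 0 0 -1;0.7 0 0 0 -1;0.7 0 0 0 -1;0.7 0 0 0 -1;0.7 0 0 0 -1;0.7 0 0 0 -0.8;0.7 0 0 0 0' | sed -n '1,2p'
python3 -c "
from h import *
p,R=st(); print(R[:,2]); g=p-.011*R[:,2]; d=np.array([.6246,-.1128,.136])-g; print('to grasp',(R.T@d/.025).round(2))
go([.6246,-.1128,.19],100)
cap('scene','scene12');b=cv2.imread('pics/scene12.png')
cv2.imwrite('pics/d12.png',cv2.resize(b[180:295,320:420],None,fx=5,fy=5,interpolation=cv2.INTER_CUBIC))"
```

```text
clock: 31.3
eef_pos: [0.625, -0.1022, 0.2069]
clock: 32.4
eef_pos: [0.6244, -0.0916, 0.2071]
t 32.40 pos [ 0.6244 -0.0916  0.2071] yawY 104.69 q6 -123.4 F [-0.4 -0.3 -0.1] T [-0.03 -0.   -0.02] w 0.0596 tilt 0.0538
[-0.04871382  0.02281654 -0.99855214]
to grasp [ 0.09 -0.92  3.26]
t 32.40 pos [ 0.6244 -0.0916  0.2071] yawY 104.69 q6 -123.4 F [-0.4 -0.3 -0.1] T [-0.03 -0.   -0.02] w 0.0596 tilt 0.0538
shift units now-axes [ 0.18 -0.85  0.66] len mm 27.2
turn cw(+): 1.17 units raw deg 4.69
```

View pics/d12.png

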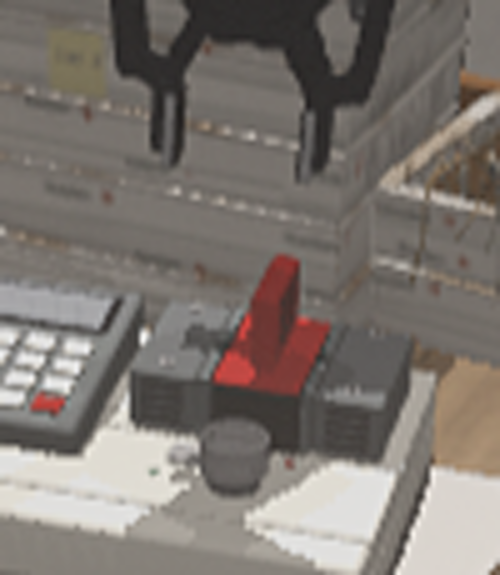

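```bash
python3 -m pendant '0.7 0.03 -0.25 0 0.3;0.7 0.03 -0.25 0.1 0.3;0.7 0.03 -0.25 0.1 0.3;0.7 0 -0.15 0.1 0.2;0.7 0 0 0 0' | sed -n '1,2p'
python3 -c "
from h import *
p,R=st(); print(R[:,2],R[2]); g=p-.011*R[:,2]; d=np.array([.6246,-.1128,.136])-g; print('to grasp',(R.T@d/.025).round(2))
go([.6246,-.1128,.19],100)"
```

```text
clock: 32.95
eef_pos: [0.627, -0.1155, 0.198]
t 32.95 pos [ 0.627  -0.1155  0.198 ] yawY 99.60 q6 -120.3 F [-1.  -0.1 -0.5] T [-0.03 -0.01  0.04] w 0.0594 tilt 0.0541
[-0.04901178  0.02290453 -0.99853554] [ 0.04448216  0.0307914  -0.99853554]
to grasp [-0.03  0.05  2.92]
t 32.95 pos [ 0.627  -0.1155  0.198 ] yawY 99.60 q6 -120.3 F [-1.  -0.1 -0.5] T [-0.03 -0.01  0.04] w 0.0594 tilt 0.0541
shift units now-axes [0.06 0.11 0.33] len mm 8.8
turn cw(+): -0.10 units raw deg -0.40
```

```bash
python3 -m pendant '0.7 0 0.01 0.35 0;0.7 0 0.01 0.4 0;0.7 0 0.01 0.4 0;0.7 0 0.01 0.4 0;0.7 0 0 0.4 0;0.7 0 0 0.3 0;0.7 0 0 0.2 0;0.7 0 0 0 0' | sed -n '1,2p'
python3 -c "
from h import *
p,R=st(); print(R[:,2],R[2]); g=p-.011*R[:,2]; d=np.array([.6246,-.1128,.136])-g; print('to grasp',(R.T@d/.025).round(2))
cap('scene','scene13');b=cv2.imread('pics/scene13.png')
cv2.imwrite('pics/d13.png',cv2.resize(b[180:295,320:420],None,fx=5,fy=5,interpolation=cv2.INTER_CUBIC))"
```

```text
clock: 33.75
eef_pos: [0.6223, -0.1121, 0.1295]
t 33.75 pos [ 0.6223 -0.1121  0.1295] yawY 99.60 q6 -120.2 F [-0.5 -0.1 -0.5] T [-0.   -0.01 -0.02] w 0.0600 tilt 0.0578
[-0.05233402  0.02452273 -0.9983285 ] [ 0.04748288  0.0329483  -0.9983285 ]
to grasp [-0.07 -0.03  0.18]
```

View pics/d13.png

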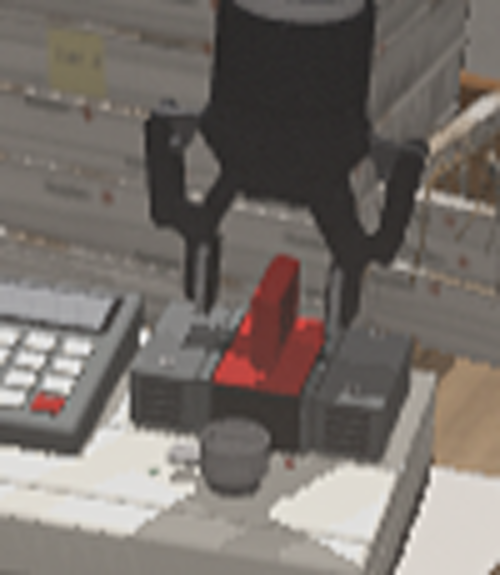

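The fin at (275,310) lies centred between the fingers. I'll grip.

```bash
python3 -m pendant '0.5 -0.05 -0.03 0.1 0;0.2 0 0 0 0;0 0 0 0 0;0 0 0 0 0;0 0 0 0 0;0 0 0 0 0;0 0 0 0 0' 70 | sed -n '1,2p;4,5p'
python3 -c "
from h import *
p,R=st(); print(R[:,2],R[2]); print('world up in tool axes',R[2].round(3))"
```

```text
clock: 34.5
eef_pos: [0.6252, -0.114, 0.1288]
wrist_force: [1.2, -0.6, -0.7]
gripper_width: 0.0132
t 34.50 pos [ 0.6252 -0.114   0.1288] yawY 99.60 q6 -120.2 F [ 1.2 -0.6 -0.7] T [-0.26 -0.05  0.06] w 0.0132 tilt 0.0529
[-0.04816987  0.02192943 -0.9985984 ] [ 0.04381679  0.02968712 -0.9985984 ]
world up in tool axes [ 0.044  0.03  -0.999]
```

```bash
python3 -m pendant '0 0.005 0 -0.12 0;0 0.01 0.01 -0.25 0;0 0.01 0.01 -0.25 0;0 0.01 0.01 -0.25 0' | sed -n '1,2p;4,5p'
python3 -c "
from h import *
p,R=st(); print(R[2])"
```

```text
clock: 34.9
eef_pos: [0.6243, -0.114, 0.1505]
wrist_force: [-0.1, -1.5, -2.7]
gripper_width: 0.013
t 34.90 pos [ 0.6243 -0.114   0.1505] yawY 99.60 q6 -120.2 F [-0.1 -1.5 -2.7] T [-0.44 -0.13  0.03] w 0.0130 tilt 0.0559
[ 0.04685063  0.03043378 -0.99843818]
```

Force is only the weight, so the cassette is sliding freely. I'll continue the lift.

```bash
python3 -m pendant '0 0.01 0.01 -0.3 0;0 0.01 0.01 -0.3 0;0 0.01 0.01 -0.3 0;0 0.01 0.01 -0.3 0;0 0.01 0.01 -0.3 0;0 0.01 0.01 -0.3 0;0 0.01 0.01 -0.3 0;0 0.01 0.01 -0.3 0;0 0.01 0.01 -0.3 0;0 0 0 -0.2 0;0 0 0 0 0' | sed -n '1,2p;4,5p'
python3 -c "
from h import *
p,R=st(); print(R[2])
go([.4409,.2648,.23],98)
for n in ('scene','top'): cap(n,n+'14')
b=cv2.imread('pics/scene14.png');a=cv2.imread('pics/top14.png')
cv2.imwrite('pics/d14.png',np.hstack([cv2.resize(b[150:300,300:440],(400,429)),cv2.resize(a[240:340,150:260],(400,429))]))"
```

```text
clock: 36.0
eef_pos: [0.626, -0.1125, 0.2324]
wrist_force: [-0.2, 0.0, -2.3]
gripper_width: 0.0129
t 36.00 pos [ 0.626  -0.1125  0.2324] yawY 99.63 q6 -120.1 F [-0.2  0.  -2.3] T [-0.06 -0.03  0.05] w 0.0129 tilt 0.0535
[ 0.04353661  0.03104706 -0.9985693 ]
t 36.00 pos [ 0.626  -0.1125  0.2324] yawY 99.63 q6 -120.1 F [-0.2  0.  -2.3] T [-0.06 -0.03  0.05] w 0.0129 tilt 0.0535
shift units now-axes [ 4.74 16.11  0.8 ] len mm 420.2
turn cw(+): 0.41 units raw deg 1.63
```

View pics/d14.png

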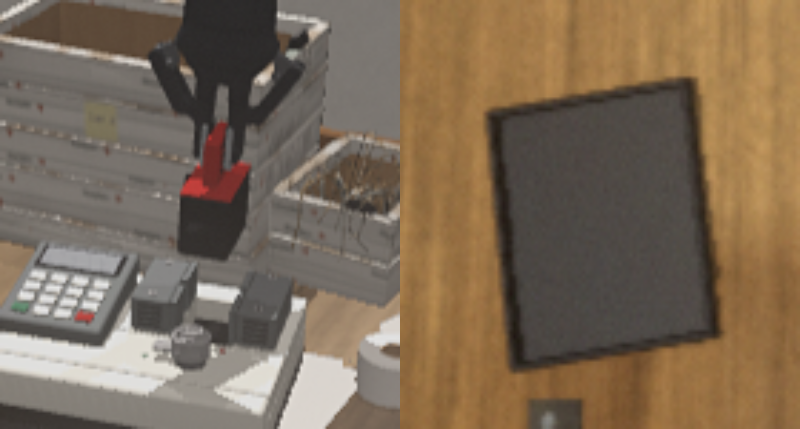

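The cassette is out of its bay and hangs upright at (213,210) of the crop, and the lock is still open at (190,345). The tray is empty. I'll carry the cassette over.

```bash
python3 -m pendant '0 0.1 0.4 0 0;0 0.2 0.6 0 0;0 0.22 0.75 0 0;0 0.22 0.75 0 0;0 0.22 0.75 0 0;0 0.22 0.75 0 0;0 0.22 0.75 0 0;0 0.22 0.75 0 0;0 0.22 0.75 0 0;0 0.22 0.75 0 0;0 0.22 0.75 0 0;0 0.22 0.75 0 0' | sed -n '1,2p;4,5p'
python3 -c "
from h import *
p,R=st(); print(R[2])
go([.448,.264,.21],98)"
```

```text
clock: 37.3
eef_pos: [0.5176, 0.1038, 0.2407]
wrist_force: [0.2, 0.4, -2.3]
gripper_width: 0.0132
t 37.30 pos [0.5176 0.1038 0.2407] yawY 99.66 q6 -101.7 F [ 0.2  0.4 -2.3] T [-0.03 -0.05  0.04] w 0.0132 tilt 0.0588
[ 0.04743853  0.03469793 -0.99827133]
t 37.30 pos [0.5176 0.1038 0.2407] yawY 99.66 q6 -101.7 F [ 0.2  0.4 -2.3] T [-0.03 -0.05  0.04] w 0.0132 tilt 0.0588
shift units now-axes [1.6  6.74 1.54] len mm 177.3
turn cw(+): 0.41 units raw deg 1.66
```

```bash
python3 -m pendant '0 0.17 0.7 0.1 0;0 0.17 0.7 0.1 0;0 0.17 0.7 0.1 0;0 0.17 0.7 0.1 0;0 0.17 0.65 0.1 0.2;0 0.15 0.65 0.1 0.2;0 0.15 0.6 0.1 0;0 0.1 0.5 0 0;0 0.05 0.3 0 0;0 0 0.1 0 0;0 0 0 0 0;0 0 0 0 0' | sed -n '1,2p;4,5p'
python3 -c "
from h import *
p,R=st(); print(R[2])
go([.448,.264,.10],98)"
```

```text
clock: 38.5
eef_pos: [0.4511, 0.2523, 0.2325]
wrist_force: [0.2, -0.0, -2.6]
gripper_width: 0.0128
t 38.50 pos [0.4511 0.2523 0.2325] yawY 98.49 q6 -83.7 F [ 0.2 -0.  -2.6] T [ 0.01 -0.09  0.02] w 0.0128 tilt 0.0546
[ 0.04298568  0.03364048 -0.99850916]
t 38.50 pos [0.4511 0.2523 0.2325] yawY 98.49 q6 -83.7 F [ 0.2 -0.  -2.6] T [ 0.01 -0.09  0.02] w 0.0128 tilt 0.0546
shift units now-axes [-0.18  0.3   5.31] len mm 133.1
turn cw(+): 0.12 units raw deg 0.49
```

```bash
python3 -m pendant '0 -0.02 0.04 0.3 0;0 -0.02 0.03 0.45 0;0 -0.02 0.03 0.45 0;0 -0.02 0.03 0.5 0;0 -0.02 0.03 0.5 0;0 -0.02 0.03 0.5 0;0 -0.02 0.03 0.5 0;0 -0.02 0.03 0.5 0;0 -0.01 0.02 0.4 0;0 0 0.01 0.3 0;0 0 0 0.2 0;0 0 0 0 0' | sed -n '1,2p;4,5p'
python3 -c "
from h import *
p,R=st(); print(R[2])
go([.448,.264,.0828],98)
for n in ('scene','top'): cap(n,n+'15')
b=cv2.imread('pics/scene15.png');a=cv2.imread('pics/top15.png')
cv2.imwrite('pics/d15.png',np.hstack([cv2.resize(b[210:320,160:270],(400,400)),cv2.resize(a[230:340,150:260],(400,400))]))"
```

```text
clock: 39.7
eef_pos: [0.4471, 0.2594, 0.1032]
wrist_force: [-0.4, -0.3, -2.5]
gripper_width: 0.0131
t 39.70 pos [0.4471 0.2594 0.1032] yawY 98.14 q6 -83.2 F [-0.4 -0.3 -2.5] T [ 0.01 -0.05  0.01] w 0.0131 tilt 0.0606
[ 0.05190219  0.03134721 -0.99816006]
t 39.70 pos [0.4471 0.2594 0.1032] yawY 98.14 q6 -83.2 F [-0.4 -0.3 -2.5] T [ 0.01 -0.05  0.01] w 0.0131 tilt 0.0606
shift units now-axes [-0.11  0.15  0.82] len mm 20.9
turn cw(+): 0.03 units raw deg 0.14
```

View pics/d15.png

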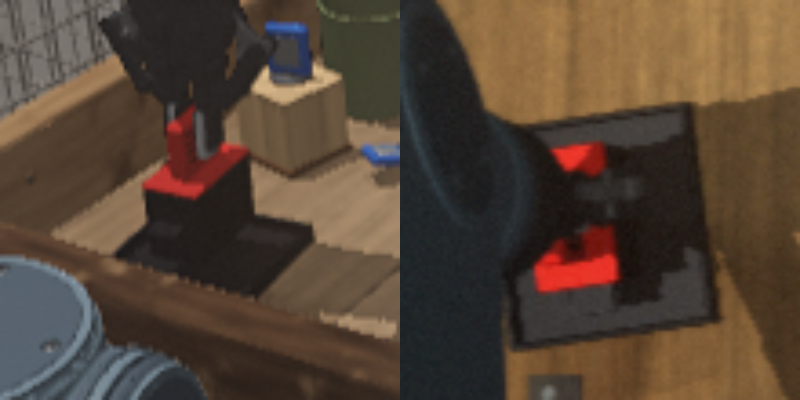

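The cassette hangs 2 cm over the tray floor, within the walls. I'll lower it gently.

```bash
python3 -m pendant '0 -0.04 0.05 0.2 0;0 -0.03 0.05 0.2 0;0 -0.02 0.03 0.15 0;0 -0.01 0 0.1 0;0 0 0 0 0' | sed -n '1,2p;4,5p'
python3 -c "
from h import *
p,R=st(); print(R[2])
go([.448,.264,.0828],98)"
```

```text
clock: 40.3
eef_pos: [0.4503, 0.2644, 0.0882]
wrist_force: [1.1, -0.3, -2.4]
gripper_width: 0.0128
t 40.30 pos [0.4503 0.2644 0.0882] yawY 98.15 q6 -82.9 F [ 1.1 -0.3 -2.4] T [-0.02 -0.04 -0.03] w 0.0128 tilt 0.0564
[ 0.04625891  0.03227405 -0.99840798]
t 40.30 pos [0.4503 0.2644 0.0882] yawY 98.15 q6 -82.9 F [ 1.1 -0.3 -2.4] T [-0.02 -0.04 -0.03] w 0.0128 tilt 0.0564
shift units now-axes [ 0.08 -0.01  0.22] len mm 5.9
turn cw(+): 0.04 units raw deg 0.15
```

```bash
python3 -m pendant '0 0 0 0.1 0;0 0 0 0.08 0;0 0 0 0.06 0;0 0 0 0 0' | sed -n '1,2p;4,5p'
python3 -c "
from h import *
st()"
```

```text
clock: 40.7
eef_pos: [0.4505, 0.2649, 0.0831]
wrist_force: [1.5, -0.3, -2.2]
gripper_width: 0.013
t 40.70 pos [0.4505 0.2649 0.0831] yawY 98.16 q6 -82.9 F [ 1.5 -0.3 -2.2] T [-0.05 -0.06 -0.04] w 0.0130 tilt 0.0554
```

```bash
python3 -m pendant '0 0 0 0.04 0;0 0 0 0.04 0;0 0 0 0 0' | sed -n '1,2p;4,5p'
python3 -c "
from h import *
st()"
```

```text
clock: 41.0
eef_pos: [0.4508, 0.2651, 0.0831]
wrist_force: [-0.1, 0.1, -2.2]
gripper_width: 0.0129
t 41.00 pos [0.4508 0.2651 0.0831] yawY 98.17 q6 -82.9 F [-0.1  0.1 -2.2] T [-0.04 -0.07 -0.01] w 0.0129 tilt 0.0542
```

```bash
python3 -m pendant '0 0 0 0.08 0;0 0 0 0.08 0;0 0 0 0 0' | sed -n '1,2p;4,5p'
python3 -c "
from h import *
st()"
```

```text
clock: 41.3
eef_pos: [0.4512, 0.2656, 0.0833]
wrist_force: [0.1, 0.3, -2.3]
gripper_width: 0.0133
t 41.30 pos [0.4512 0.2656 0.0833] yawY 98.21 q6 -82.9 F [ 0.1  0.3 -2.3] T [ 0.01 -0.04 -0.02] w 0.0133 tilt 0.0523
```

```bash
python3 -c "
from h import *
s=monitor.state();print(s['joints'].round(1),s['joint_efforts'].round(1))
for n in ('scene','top'): cap(n,n+'16')
b=cv2.imread('pics/scene16.png');a=cv2.imread('pics/top16.png')
cv2.imwrite('pics/d16.png',np.hstack([cv2.resize(b[170:330,120:280],(400,400)),cv2.resize(a[230:340,150:260],(400,400))]))"
```

```text
[ 16.7  22.1 101.9   2.6  58.1 -82.9] [  0.  -47.4 -23.9   0.2   0.4   0. ]
```

View pics/d16.png

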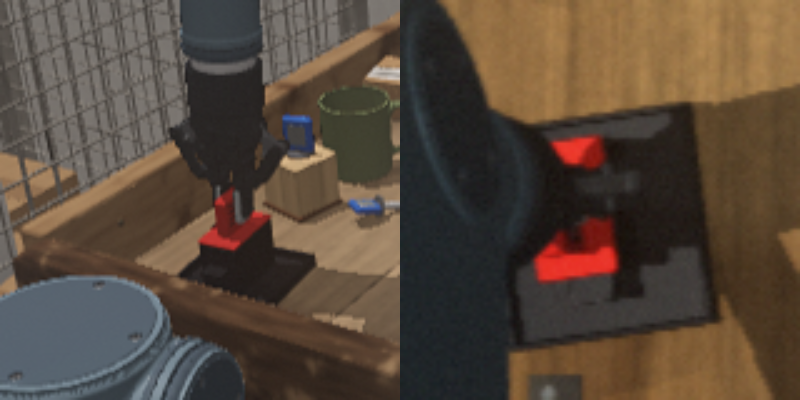

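The cassette rests on the tray floor: further down-steps move nothing. I'll release it.

```bash
python3 -m pendant '0.15 0 0 0 0;0.3 0 0 0 0;0.5 0 0 0 0;0.6 0 0 0 0;0.6 0 0 0 0;0.6 0 0 0 0' | sed -n '1,2p;4,5p'
python3 -c "
from h import *
p,R=st();print(R[2])
cap('scene','scene17')
b=cv2.imread('pics/scene17.png')
cv2.imwrite('pics/d17.png',cv2.resize(b[210:310,150:270],None,fx=5,fy=5,interpolation=cv2.INTER_CUBIC))"
```

```text
clock: 42.0
eef_pos: [0.4518, 0.2658, 0.0819]
wrist_force: [-0.8, 0.1, -0.3]
gripper_width: 0.0512
t 42.00 pos [0.4518 0.2658 0.0819] yawY 98.17 q6 -82.9 F [-0.8  0.1 -0.3] T [-0.   -0.    0.02] w 0.0512 tilt 0.0526
[ 0.04024481  0.03380505 -0.99861783]
```

View pics/d17.png

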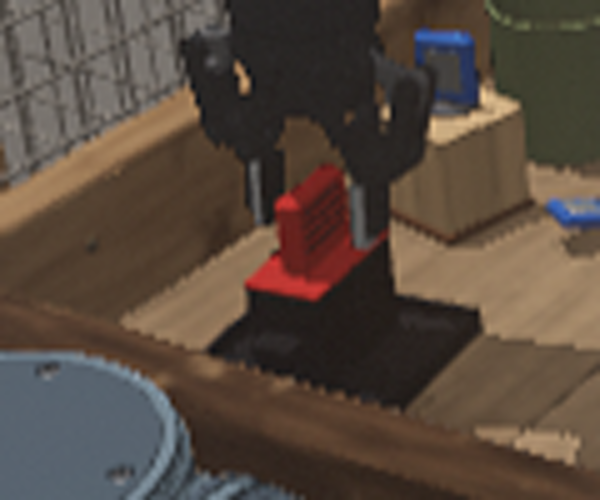

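The cassette stands upright at (325,260) of the crop, with the fingers clear on both sides. I'll retreat vertically.

```bash
python3 -m pendant '0.6 0.01 0.01 -0.2 0;0.6 0.02 0.01 -0.4 0;0.6 0.02 0.01 -0.4 0;0.6 0.02 0.01 -0.4 0;0.6 0.02 0.01 -0.5 0;0.6 0.02 0.01 -0.5 0;0.6 0.02 0.01 -0.6 0;0.6 0 0 -0.6 0;0.6 0 0 -0.6 0;0.6 0 0 -0.4 0;0.6 0 0 -0.2 0;0.6 0 0 0 0' | sed -n '1,2p;4,5p'
python3 -m pendant '0.6 -0.3 -0.3 0 0;0.6 -0.3 -0.5 0 0;0.6 -0.3 -0.5 0 0;0.6 -0.3 -0.5 0 0;0.6 -0.3 -0.5 0 0;0.6 -0.3 -0.5 0 0;0.6 -0.3 -0.5 0 0;0.6 -0.2 -0.5 0 0;0.6 0 -0.3 0 0;0.6 0 0 0 0;0.6 0 0 0 0' | sed -n '1,2p;4,5p'
python3 - <<'E'
from h import *
st()
for n in ('scene','top'):
    cap(n,n+'18')
    for l in ('cassette_center','drip_tray','key_center','stand_hole','mug'):
        print(n,l,[(round(r['p'],2),np.round(r['xyz'],3)) for r in cams.tip_of(n,l)])
a=cv2.imread('pics/top18.png');b=cv2.imread('pics/scene18.png')
cv2.imwrite('pics/d18.png',np.hstack([cv2.resize(a[140:340,130:330],(400,400)),cv2.resize(b[210:310,160:280],(400,400))]))
W=cloud('top',np.load('pics/top18.npy'));X,Y,Z=W[...,0],W[...,1],W[...,2]
im=a.astype(int)
m=(im[...,2]>im[...,1]+60)&(abs(X-.45)<.08)&(abs(Y-.265)<.08)
t=m&(Z>.095);print('fin',W[t].mean(0),Z[t].max(),cv2.minAreaRect((W[t][:,:2]*1000).astype(np.float32)))
q=m&(Z<.085);A=np.c_[X[q],Y[q],np.ones(q.sum())];print('red top',W[q].mean(0),np.linalg.lstsq(A,Z[q],rcond=None)[0])
E
```

```text
clock: 43.25
eef_pos: [0.4547, 0.264, 0.2162]
wrist_force: [0.7, 0.2, -0.7]
gripper_width: 0.0513
clock: 44.35
eef_pos: [0.5322, 0.1597, 0.2066]
wrist_force: [0.6, -0.0, 0.0]
gripper_width: 0.0512
t 44.35 pos [0.5322 0.1597 0.2066] yawY 98.00 q6 -94.5 F [ 0.6 -0.   0. ] T [-0.05 -0.03  0.01] w 0.0512 tilt 0.0511
scene cassette_center [(0.77, array([0.454, 0.269, 0.055]))]
scene drip_tray [(0.88, array([0.439, 0.26 , 0.   ])), (0.43, array([0.447, 0.262, 0.093]))]
scene key_center [(0.64, array([0.64 , 0.212, 0.012])), (0.51, array([0.622, 0.31 , 0.057]))]
scene stand_hole [(0.83, array([0.619, 0.308, 0.064])), (0.59, array([ 0.551, -0.127,  0.088]))]
scene mug []
top cassette_center [(0.55, array([0.453, 0.263, 0.058]))]
top drip_tray [(0.44, array([ 0.37 , -0.279, -0.001]))]
top key_center []
top stand_hole []
top mug []
fin [0.45100048 0.26793622 0.10558918] 0.11068123360360924 ((451.1356506347656, 268.9611511230469), (49.6712760925293, 14.625333786010742), 8.033764839172363)
red top [0.45383114 0.27652265 0.06277704] [ 0.04428376 -0.41238566  0.15671367]
```

View pics/d18.png

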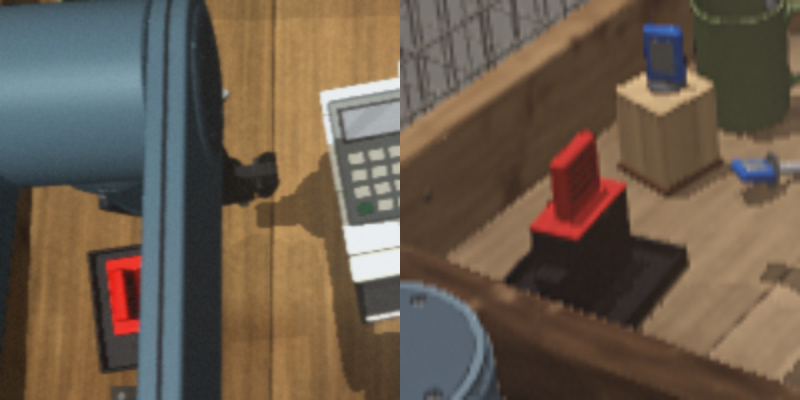

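The cassette stands upright in the tray at (580,210) of the crop, 12 mm from the tray's middle. Its fin top is at 0.106–0.11 m, which fits it sitting on the floor. The key is upright in its stand at (665,60). One last look at the lock before handing in.

Run:
```python
from h import *
b=cv2.imread('pics/scene18.png')
cv2.imwrite('pics/d19.png',cv2.resize(b[190:310,280:460],None,fx=4,fy=4,interpolation=cv2.INTER_CUBIC))
```

```text
(no output)
```

View pics/d19.png

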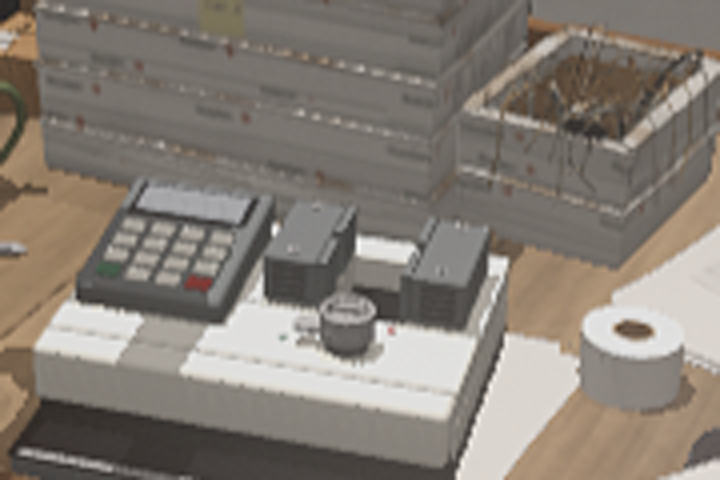

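The lock is open: the tongue points left at (305,328) and the slot runs crosswise at (348,305). The bay is empty and the label roll hasn't moved. I'll hand in.

```bash
python3 -c "
from workcell import ctrl
print(ctrl.hand_in())"
```

```text
the job is handed in; nothing more can be done
None
```

The job is handed in at about 45 s of the 61 s allowed. I turned the lock open with the larger key, put the key back in its stand, and lifted the cassette straight up and stood it in the drip tray.

**Last checks**
- **Lock:** open in the final picture, with the tongue along the machine's y and the bay empty.
- **Cassette:** upright on the tray floor by eye. Its middle is at about (0.451, 0.268), roughly 12 mm from the tray's middle.
- **Key:** upright with its collar on the stand. The network puts its middle at (0.622, 0.310, 0.057), about 8 mm from the hole's mouth.
- **Bystanders:** the mug and label roll look unmoved in the pictures, and the arm never went near the tape roll. I did not measure any of them again.
- **Robot:** standing clear, with near-zero wrist force.

**What did not go cleanly**
- The tool drifted to about 3° of tilt during fast moves; I corrected for it in each target.
- The network gave no result for the mug in either last picture. From the top camera it missed the key and its stand and placed the tray wrongly, because the arm hid that side. For those I relied on the scene camera.
- A plane fitted to the cassette's red top gave no usable tilt, as the arm partly hid it, so upright is judged from the picture and the fin's height.
- The force reading did not show the cassette touching the floor; I took contact from the arm moving no further down.

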